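# Load the dental lab's curing carriage

## Task

Lift the cured round disc out of the curing carriage's nest and lay it flat in the steel tray, then load the carriage while it is still pulled out: the fresh round disc fully down in the nest, and every printed dental model on the bench standing upright on its heel, fully down in a slot of its own (teeth either way). Then push the loaded carriage gently home against its stop at the lamp and, after that, press the start button right down; leave everything else on the bench where it is.

Things in the scene. Friction and masses are not known exactly. Their poses are not given: they have to be found in the camera images.
- model_a: tan resin dental model, an upright D-shaped slab 70 mm wide (x), 18 thick (y), 70 tall (z), flat heel down, round top; a toothed ridge 22 mm broad stands 6 mm proud of its +y face along the curve (not in the lowest 18 mm); the top 22 mm are 24 thick (y -9 to +15). Origin: under the centre of the heel. Starts standing; pinch across the front teeth 58 mm up. About 90 g. May be absent
- model_b: tan resin dental model, an upright D-shaped slab 70 mm wide (x), 18 thick (y), 70 tall (z), flat heel down, round top; a toothed ridge 22 mm broad stands 6 mm proud of its +y face along the curve (not in the lowest 18 mm); the top 22 mm are 24 thick (y -9 to +15). Origin: under the centre of the heel. Starts standing; pinch across the front teeth 58 mm up. About 90 g. May be absent
- model_c: tan resin dental model, an upright D-shaped slab 70 mm wide (x), 18 thick (y), 70 tall (z), flat heel down, round top; a toothed ridge 22 mm broad stands 6 mm proud of its +y face along the curve (not in the lowest 18 mm); the top 22 mm are 24 thick (y -9 to +15). Origin: under the centre of the heel. Starts standing; pinch across the front teeth 58 mm up. About 90 g. May be absent
- model_d: tan resin dental model, an upright D-shaped slab 70 mm wide (x), 18 thick (y), 70 tall (z), flat heel down, round top; a toothed ridge 22 mm broad stands 6 mm proud of its +y face along the curve (not in the lowest 18 mm); the top 22 mm are 24 thick (y -9 to +15). Origin: under the centre of the heel. Starts standing; pinch across the front teeth 58 mm up. About 90 g. May be absent
- disc_old: the cured mounting disc, plain tan resin, 64 mm in diameter, 22 mm thick; it lies in the nest at the start. Origin: centre of its underside. About 85 g
- disc_new: the fresh mounting disc, the same in shape (64 mm in diameter, 22 mm thick), lying on the bench at the start. Origin: centre of its underside. About 85 g
- tray: shallow open steel tray for finished parts, fixed, 120 mm (x) by 150 mm (y), rim 14 mm high, walls and floor 4 mm thick, lying on the bench. Origin: centre of its underside
- nest (a point): centre of the floor of the round nest (67 mm bore, 10 mm deep, 12 mm above the carriage's underside, about 30 mm above the bench) at the robot's end of the carriage. Axes are the carriage's: x towards the lamp, z up
- slot0 (a point): middle of the floor of one of the carriage's four slots: an open groove 23 mm wide (point's x) and 80 mm long (its y) between ribs 16 mm high with bevelled tops. Axes are the carriage's: x to the lamp, z up. 0, 1 (right, left) are the row nearer the robot; 2, 3 the row nearer the lamp, 60 mm further; right and left are 86 mm apart
- slot1 (a point): middle of the floor of one of the carriage's four slots: an open groove 23 mm wide (point's x) and 80 mm long (its y) between ribs 16 mm high with bevelled tops. Axes are the carriage's: x to the lamp, z up. 0, 1 (right, left) are the row nearer the robot; 2, 3 the row nearer the lamp, 60 mm further; right and left are 86 mm apart
- slot2 (a point): middle of the floor of one of the carriage's four slots: an open groove 23 mm wide (point's x) and 80 mm long (its y) between ribs 16 mm high with bevelled tops. Axes are the carriage's: x to the lamp, z up. 0, 1 (right, left) are the row nearer the robot; 2, 3 the row nearer the lamp, 60 mm further; right and left are 86 mm apart
- slot3 (a point): middle of the floor of one of the carriage's four slots: an open groove 23 mm wide (point's x) and 80 mm long (its y) between ribs 16 mm high with bevelled tops. Axes are the carriage's: x to the lamp, z up. 0, 1 (right, left) are the row nearer the robot; 2, 3 the row nearer the lamp, 60 mm further; right and left are 86 mm apart
- handle (a point): middle of the top edge of the black push plate at the robot's end of the carriage: an upright plate 12 mm thick (x), 60 mm wide (y), its top 70 mm above the bench and standing 40 mm above the carriage plate; the nest's centre is 70 mm further in x. Axes are the carriage's
- carriage (a joint): how far the carriage (230 by 170 mm plate on rails) has been pushed towards the lamp, in m: 0 fully out, 0.08 against its stop at the lamp. It slides stiffly (about 3 N) along the point axes' x and stays where it is left
- start_top (a point): top of the start button, a black push button 30 mm in diameter on the grey box at the left side of the curing unit, pressed straight down
- start (a joint): travel of the start button in m: 0 up, 0.006 fully down (about 5 N); springs back
- curer: the curing unit, fixed: white bed 400 by 190 mm with rails; at its far end a lamp head 140 mm high, its near face 206 mm along x from the origin; grey button box 75 mm square, 45 high, centred 50 mm along x and 150 along y. Origin: on the bench below the carriage's centre when that is fully out; x points to the lamp
- brush: bystander, to be left alone: small brush, 130 mm long, lying
- spatula: bystander, to be left alone: plaster spatula, 180 mm long, lying
- jar: bystander, to be left alone: small white jar, 48 mm in diameter, 50 mm high
- marker: bystander, to be left alone: red marker pen, 130 mm long, lying
- bowl: bystander, to be left alone: rubber mixing bowl, 110 mm in diameter, 50 mm high
There are look-alikes about, which are no part of the job. What is shaped like the model_c but purple is not meant.

How it is judged:
By the outcome, as a careful person would: the job done as asked, in the order asked, and still so for the second after the job is handed in, with the robot touching nothing.
Of model_a, model_b, model_c, model_d only 2 to 4 are there at a start; the rules pass over those that are not, and their reading is None.
At some moment in a run one of disc_new, disc_old may be knocked a few centimetres aside while the robot is not near it.
It also fails if it takes over 210 s, if anything falls off the work surface, if the arm or the gripper's body presses on something with over 40 N, if the wrist force passes 120 N, or if a joint passes its speed limit or range.

## Robot

A 6-joint arm with a two-finger parallel gripper is mounted at the origin on the work surface. World frame = base frame: x ahead of the robot, y to its left, z up, the work surface at z = 0. Lengths are in m, angles in rad, forces in N, time in s.
With the tool pointing down it reaches from about 0.3 to 0.85 m from the base axis. Payload 4.2 kg.
Tool frame: the origin (TCP) lies at the centre of the arm's flange, where the gripper is bolted on; the fingertips stand 191 mm ahead of it and the grasp point (between the pads) lies 172 mm ahead of it (arm.grip_depth is the distance from the TCP to the grasp point, in m); z points along the fingers, x is the direction in which the jaws open and shut, and the axes are right-handed (so a half turn about z gives the same grasp; the last joint's range is limited). The gripper opens to 91 mm and grips with 3 to 60 N. Pads are 32 mm wide; open, the fingers measure 118 mm over their backs; the gripper's body (76 mm by 178 mm) begins 60 mm behind the grasp point.
Start: joints at [1.102, 0.32, 1.565, -0, 1.257, -0.02], TCP at [0.249, 0.518, 0.405] pointing down, gripper open.
Joint ranges: [-3.11, 3.11], [-0.84, 2.01], [0.21, 2.61], [-1.34, 4.49], [0.05, 2.63], [-2.56, 2.56]. Speed limits (rad/s): [2.57, 2.57, 3.14, 3.14, 3.14, 3.14].

## Interface

Orientations are given as a rotation vector (axis times angle).
In Python, from bench import sensors, vision, arm gives the robot as it stands. The module is installed in compiled form; this text tells all that it offers.
- The arm moves only by the tool send_rows, never from a script. Its argument "moves" is a list of rows, each an object with "offset": the shift along the world's x, y, z in cm, a list of three; "twist": the turn about the world's z in rad. In form: [{"offset": [tx, ty, tz], "twist": twist}, ...]. A call has 1 to 8 rows; each row is the pose to reach, as a shift and turn from the pose measured when the call began; what a row does not reach only later rows make up. A row lasts 1/8 s, in which the tool goes at most 62.5 mm and 10.7 degrees, less where a joint would pass 70% of its speed; a pose out of reach is approached as far as the arm can. A call with a gripper value outside its range is refused whole. "hand" is the opening in per cent of the stroke, from 0 (shut) to 100 (fully open), set as the call begins (left out, the last holds). The fingers move at their own pace and stop on an object; "squeeze" is the grip in N (left out, the last holds). Time passes only in rows, so rows that repeat a pose let the fingers close. It gives the time, the measured TCP pose, the force and the opening at its end, in the units of the state.
- sensors.read_state(): the state, without advancing time (a new reading comes with each control period).
- vision.snapshot(name): name is "scene" or "top" or "wrist"; returns the picture (480x640x3 uint8, red, green, blue); there is no depth.
- vision.calibration(name): a dict with "camera_matrix" (3x3 intrinsics, pixels), "world_from_camera" (4x4, takes a point from camera to world coordinates); the wrist camera has in their place "tool_from_camera" (4x4, takes a point from camera to tool coordinates, whose origin is the TCP and whose axes are the tool frame's). Camera axes: x right, y down, z forward; pixel columns grow to the right and rows downward; lengths in m; the calibration is good to about 2 mm. A picture is of the moment at which its call begins: read the wrist's pose just before it. calibration takes no time and is no camera call.
- arm.close_job(): hands the job in, once; it reports no verdict.
The state is a dict: "time": time; "joint_positions": joint angles; "joint_vel": joint speeds; "tau": joint torques, N m; "position": TCP position; "tcp_rot": TCP orientation; "wrist_force": force on the tool from outside, world axes, zero at the start; "wrist_torque": the same for the moment, N m; "grip_width": finger opening in m.
Only numpy, scipy, OpenCV 4.12 (cv2) and the standard library are available. Lean on these libraries where they do the work, as an engineer would, in place of code of your own. Each camera call takes 0.05 s, during which the arm holds its last target.

## Working session

There is one attempt and no reset: what is moved stays moved. The work goes in short steps, Python scripts to look and compute and a tool call to move; the robot and the scene stay as the last step left them, time stands still between calls to the robot, and variables do not carry over. Pictures are saved under pics/ and viewed, and the job is handed in when it is done.

Besides the shell and the picture viewer there is one more tool, called after "Call:" by a JSON object that holds its "method" and its "body", one argument or row to a line. send_rows: Moves the arm, as the interface text tells. Its arguments: {"type":"object","properties":{"moves":{"type":"array"},"hand":{"type":"number"},"squeeze":{"type":"number"}},"required":["moves"]}

```bash
ls; mkdir -p pics; cat > h.py <<'E'
import numpy as np, cv2
from bench import sensors, vision, arm
def snap(n,f):
    im=vision.snapshot(n); cv2.imwrite('pics/'+f,im[:,:,::-1]); return im
def cam(name):
    c=vision.calibration(name); K=np.array(c['camera_matrix'])
    if 'world_from_camera' in c: T=np.array(c['world_from_camera'])
    else:
        s=sensors.read_state(); R=cv2.Rodrigues(np.array(s['tcp_rot'],float))[0]
        W=np.eye(4);W[:3,:3]=R;W[:3,3]=s['position']; T=W@np.array(c['tool_from_camera'])
    return K,T
def ray(name,u,v,z,KT=None):
    K,T=KT or cam(name); d=T[:3,:3]@np.linalg.solve(K,[u,v,1.0]); o=T[:3,3]
    return o+d*(z-o[2])/d[2]
def proj(name,p,KT=None):
    K,T=KT or cam(name); q=T[:3,:3].T@(np.array(p)-T[:3,3]); r=K@q; return r[:2]/r[2]
E
python3 - <<'E'
from h import *
snap('top','top0.png');snap('scene','scene0.png');snap('wrist','wrist0.png')
for n in ('top','scene'): print(n,*[a.round(3).tolist() for a in cam(n)])
print(vision.calibration('wrist'),sensors.read_state(),arm.grip_depth)
E
```

```text
pics
top [[612.216, 0.0, 321.283], [0.0, 612.216, 237.613], [0.0, 0.0, 1.0]] [[0.06, -0.977, 0.206, 0.312], [-0.998, -0.059, 0.009, 0.002], [0.003, -0.206, -0.979, 1.217], [0.0, 0.0, 0.0, 1.0]]
scene [[553.825, 0.0, 314.518], [0.0, 553.825, 238.571], [0.0, 0.0, 1.0]] [[0.358, 0.611, -0.706, 1.392], [0.934, -0.247, 0.26, -0.309], [-0.016, -0.752, -0.659, 0.863], [0.0, 0.0, 0.0, 1.0]]
{'camera_matrix': array([[379.33016723,   0.        , 315.4054327 ],
       [  0.        , 379.33016723, 232.5381856 ],
       [  0.        ,   0.        ,   1.        ]]), 'tool_from_camera': array([[ 9.99999918e-01,  3.29259045e-04,  2.36887847e-04,
        -6.49715929e-04],
       [-3.79873882e-04,  9.64972100e-01,  2.62352248e-01,
        -7.34575781e-02],
       [-1.42208313e-04, -2.62352317e-01,  9.64972146e-01,
         2.05512279e-02],
       [ 0.00000000e+00,  0.00000000e+00,  0.00000000e+00,
         1.00000000e+00]])} {'time': 0.15, 'joint_positions': array([ 1.10200187e+00,  3.20163473e-01,  1.56536892e+00, -9.53473688e-06,
        1.25740437e+00, -1.99998943e-02]), 'joint_vel': array([ 0.00067021, -0.00141058, -0.00510538,  0.00033495,  0.00046324,
       -0.00150551]), 'tau': array([ 3.33343098e-05, -4.12772477e+01, -2.32154775e+01,  7.28184683e-02,
        4.33205883e-02, -7.53949394e-05]), 'position': array([0.24943059, 0.51795782, 0.40411427]), 'tcp_rot': array([ 2.65946327e+00,  1.67106512e+00, -1.80207100e-03]), 'wrist_force': array([ 0.03896057,  0.38180217, -0.65708493]), 'wrist_torque': array([-0.02787511, -0.01661553, -0.03865896]), 'grip_width': 0.09117449755974033} 0.172
```

View pics/top0.png

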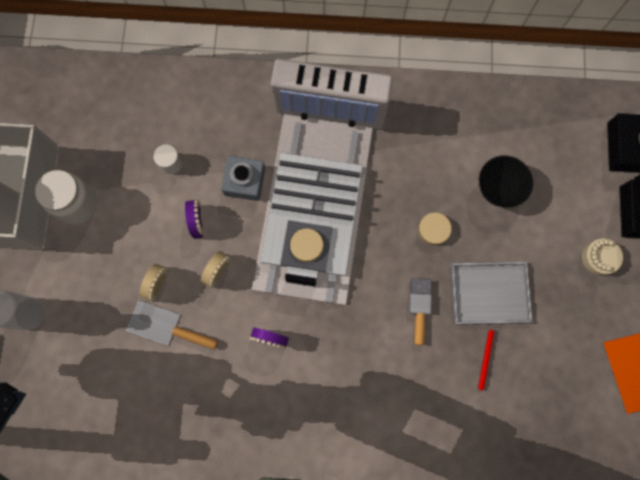

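View pics/scene0.png

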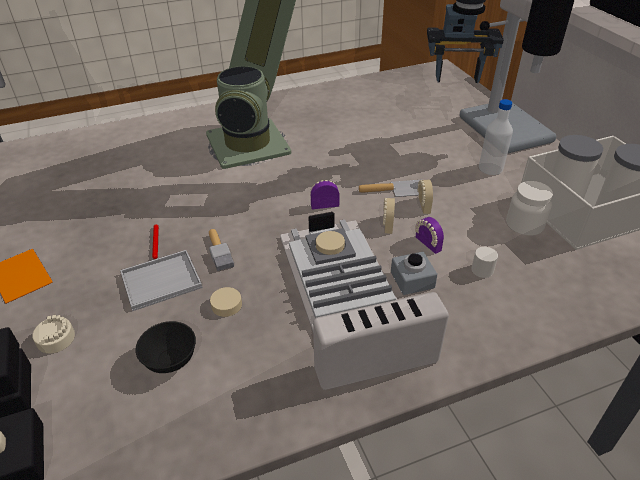

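View pics/wrist0.png

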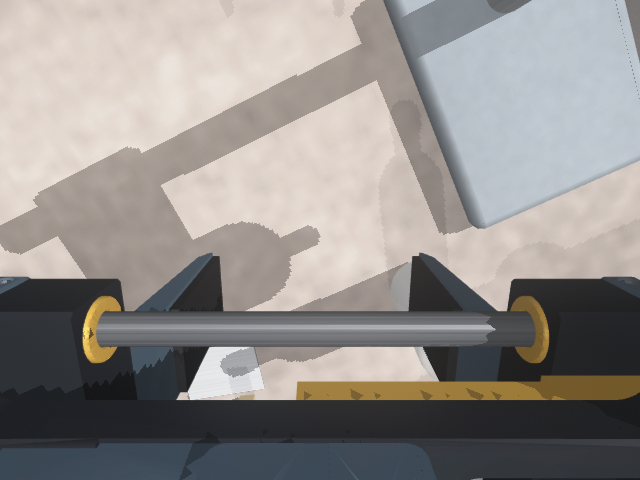

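The top view shows the cured disc in the nest at (307,245), the fresh disc at (435,228), the tray at (491,293) and two tan models at (153,282) and (215,268). Two purple look-alikes are at (193,218) and (268,337), and the start button is at (241,173).

```bash
python3 - <<'E'
from h import *
im=cv2.imread('pics/top0.png'); hsv=cv2.cvtColor(im,cv2.COLOR_BGR2HSV)
cv2.imwrite('pics/c1.png',cv2.resize(im[130:370,110:310],None,fx=3,fy=3,interpolation=cv2.INTER_CUBIC)[:600])
cv2.imwrite('pics/c2.png',cv2.resize(im[50:310,240:400],None,fx=2.3,fy=2.3,interpolation=cv2.INTER_CUBIC))
m=cv2.inRange(hsv,(12,60,120),(28,200,255))
n,l,st,c=cv2.connectedComponentsWithStats(m)
KT=cam('top')
for i in range(1,n):
    if st[i,4]>60: print(st[i],c[i].round(1),[ray('top',*c[i],z,KT).round(4).tolist()[:2] for z in (0.022,0.052,0.065)], )
mm=(l>0).astype('uint8')
cs,_=cv2.findContours(m,cv2.RETR_EXTERNAL,cv2.CHAIN_APPROX_NONE)
for k in cs:
    if cv2.contourArea(k)>400 : print(cv2.minEnclosingCircle(k),cv2.minAreaRect(k))
# tray
for n_,p in dict(tl=(453,264),tr=(528,262),br=(532,323),bl=(456,325)).items(): print(n_,ray('top',*p,0.014,KT).round(3))
E
```

```text
[418 212  33  32 851] [434.3 227.5] [[0.5975, -0.2119], [0.5904, -0.2065], [0.5873, -0.2042]]
[290 228  33  33 861] [305.9 244.2] [[0.548, 0.0424], [0.5421, 0.0414], [0.5395, 0.0409]]
[ 582  238   41   36 1153] [602.2 255.9] [[0.5599, -0.5461], [0.5536, -0.5324], [0.5509, -0.5264]]
[201 251  27  36 429] [211.7 268.3] [[0.4882, 0.2247], [0.4838, 0.2191], [0.4819, 0.2167]]
[139 265  24  37 454] [148.7 282.1] [[0.4535, 0.3455], [0.4499, 0.3369], [0.4484, 0.3332]]
[413 313  11  33 322] [418.2 329. ] [[0.3941, -0.1853], [0.3921, -0.1806], [0.3912, -0.1785]]
[172 326  44  23 436] [193.3 338.1] [[0.3508, 0.247], [0.3498, 0.2408], [0.3494, 0.2382]]
((151.9887237548828, 283.0413513183594), 18.06852149963379) ((148.91580200195312, 281.8128967285156), (15.6370267868042, 35.11076736450195), 20.772254943847656)
((602.0, 256.5), 20.500099182128906) ((602.0, 255.5), (35.0, 40.0), 90.0)
((305.955078125, 244.34031677246094), 16.62169647216797) ((306.0, 244.0), (32.0, 32.0), 90.0)
((434.3036193847656, 227.7718963623047), 16.843048095703125) ((434.0, 227.5), (31.0, 32.0), 90.0)
tl [ 0.527 -0.252  0.014]
tr [ 0.54  -0.402  0.014]
br [ 0.42  -0.408  0.014]
bl [ 0.407 -0.26   0.014]
```

View pics/c1.png

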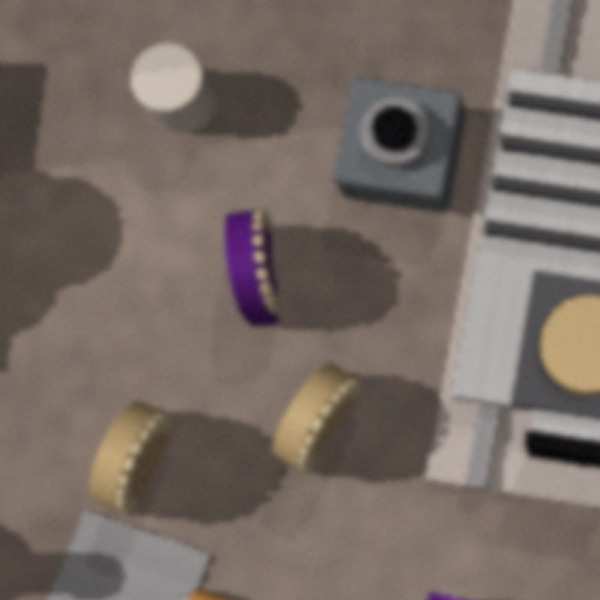

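View pics/c2.png

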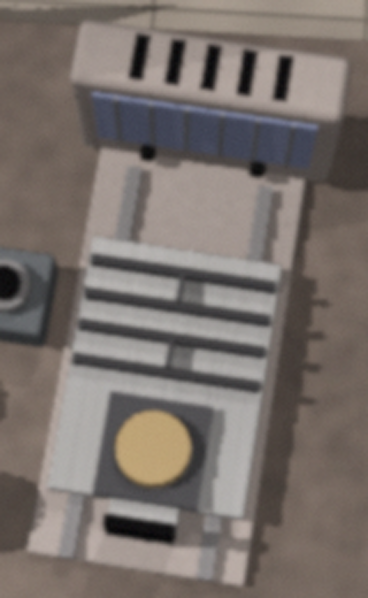

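The models' teeth face towards -y in the world, and the carriage is yawed by a few degrees. I'll move the wrist camera over the carriage for a closer look.

Call:
{"method": "send_rows", "body": {
  "moves": [
    {"offset":[5,-12,2],"twist":0.1},
    {"offset":[10,-24,2],"twist":0.2},
    {"offset":[15,-36,2],"twist":0.3},
    {"offset":[20,-48,2],"twist":0.32},
    {"offset":[20,-49,2],"twist":0.32},
    {"offset":[20,-49,2],"twist":0.32},
    {"offset":[20,-49,2],"twist":0.32},
    {"offset":[20,-49,2],"twist":0.32}
  ]
}}

```text
time: 1.15
position: [0.4385, 0.0539, 0.4237]
tcp_rot: [2.359, 2.073, -0.001]
wrist_force: [1.9, 0.0, 1.2]
grip_width: 0.0911
```

Call:
{"method": "send_rows", "body": {
  "moves": [
    {"offset":[0,0,0],"twist":0},
    {"offset":[0,0,0],"twist":0}
  ]
}}

```text
time: 1.4
position: [0.4383, 0.0539, 0.4235]
tcp_rot: [-2.361, -2.072, 0.001]
wrist_force: [-0.8, -0.0, 0.0]
grip_width: 0.0908
```

```bash
python3 - <<'E'
from h import *
s=sensors.read_state();print(s['time'],s['position'],s['tcp_rot'],s['joint_vel'].round(3))
snap('wrist','w1.png')
E
```

```text
1.4 [0.43828281 0.05393798 0.42347018] [-2.36100525e+00 -2.07239023e+00  1.23901516e-03] [ 0.039 -0.006  0.004  0.     0.002 -0.001]
```

View pics/w1.png

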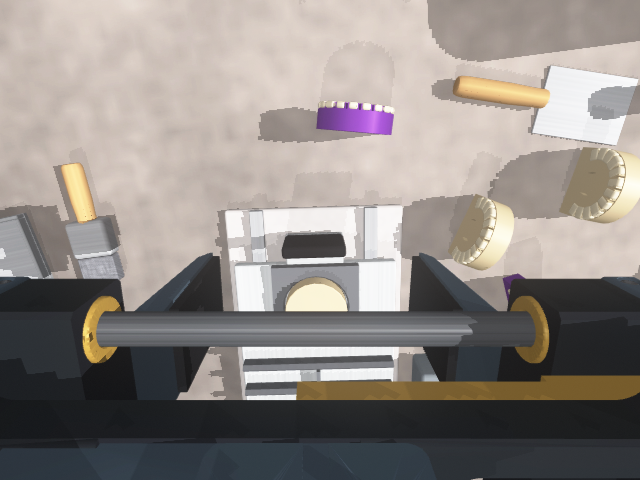

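The wrist image's up direction points at the robot: handle at (313,245), old disc at (317,297), tan models at (480,232) and (598,185). I'll move further ahead so the slots and nest come into clear view.

Call:
{"method": "send_rows", "body": {
  "moves": [
    {"offset":[6,0,0],"twist":0},
    {"offset":[12,0,0],"twist":0},
    {"offset":[17,0,0],"twist":0},
    {"offset":[17,0,0],"twist":0},
    {"offset":[17,0,0],"twist":0},
    {"offset":[17,0,0],"twist":0}
  ]
}}

```text
time: 2.2
position: [0.6068, 0.0555, 0.424]
tcp_rot: [-2.358, -2.076, 0.001]
wrist_force: [0.8, 0.6, -0.1]
grip_width: 0.0914
```

```bash
python3 - <<'E'
from h import *
s=sensors.read_state();print(s['time'],s['position'],s['tcp_rot'],s['joint_vel'].round(3))
KT=cam('wrist');np.save('w2K.npy',KT[0]);np.save('w2T.npy',KT[1])
im=snap('wrist','w2.png')
cv2.imwrite('pics/w2c.png',cv2.resize(im[40:330,180:450,::-1],None,fx=2,fy=2,interpolation=cv2.INTER_CUBIC))
E
```

```text
2.2 [0.60676778 0.0554975  0.42401663] [-2.35771657e+00 -2.07605012e+00  1.25079010e-03] [-0.009 -0.004 -0.003 -0.002 -0.001 -0.001]
```

View pics/w2.png

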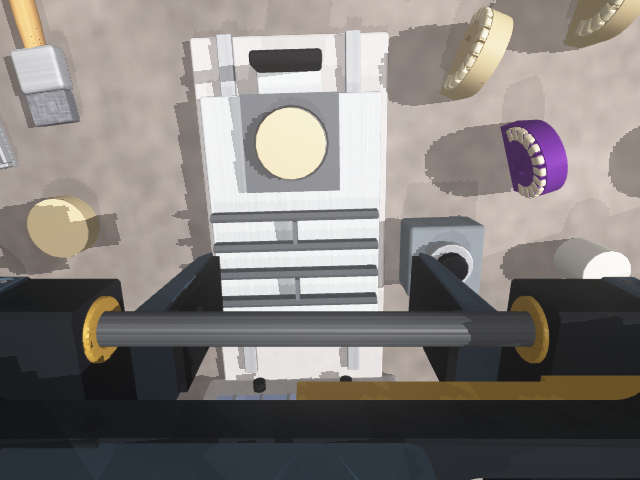

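View pics/w2c.png

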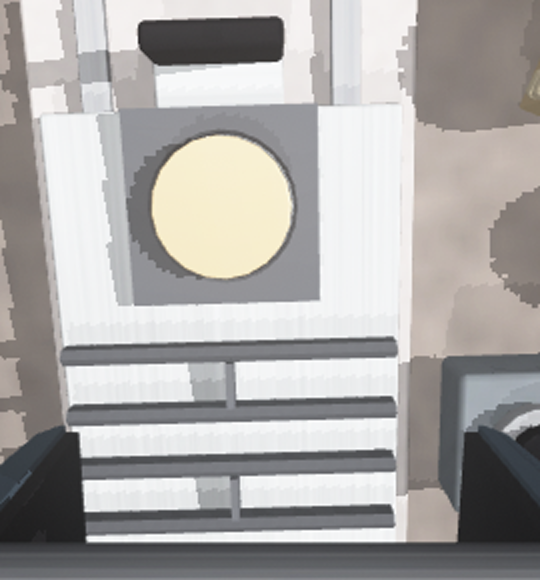

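```bash
python3 - <<'E'
from h import *
KT=(np.load('w2K.npy'),np.load('w2T.npy'))
im=cv2.imread('pics/w2.png'); hsv=cv2.cvtColor(im,cv2.COLOR_BGR2HSV)
W=lambda u,v,z: ray('wrist',u,v,z,KT)
m=cv2.inRange(hsv,(12,30,120),(32,200,255))
cs,_=cv2.findContours(m,cv2.RETR_EXTERNAL,cv2.CHAIN_APPROX_NONE)
for k in cs:
    if cv2.contourArea(k)>1500:
        for z in (0.022,0.052):
            P=np.array([W(*p[0],z)[:2] for p in k]); c,r=cv2.minEnclosingCircle((P*1000).astype('f4')); print('tan',z,np.round(c,1),round(r,1), cv2.boundingRect(k))
g=im.max(2)
# nest block: 
roi=cv2.inRange(g,60,165); roi[:,:215]=0;roi[:,345:]=0;roi[:85]=0;roi[195:]=0
k=max(cv2.findContours(roi,cv2.RETR_EXTERNAL,cv2.CHAIN_APPROX_NONE)[0],key=cv2.contourArea)
print('block',cv2.boundingRect(k),cv2.minAreaRect(k))
# crop corners by eye
f=lambda x,y:(x/2+180,y/2+40)
for n,p,z in [('blk nl',(119,109),.04),('blk nr',(320,104),.04),('blk fr',(320,300),.04),('blk fl',(134,305),.04),
 ('plate nr',(400,104),.03),('plate nl',(40,114),.03),('hand top L',(138,22),.07),('hand top R',(283,17),.07)]:
    print(n,W(*f(*p),z).round(4)[:2])
# rib profile along columns
for u in (250,275,330,360):
    col=g[200:312,u].astype(int); print(u,[(200+i,int(v)) for i,v in enumerate(col) if v<175 ])
E
```

```text
tan 0.022 [ 601.1 -205.8] 49.5 (20, 187, 78, 85)
tan 0.052 [ 595.8 -184.5] 45.6 (20, 187, 78, 85)
tan 0.022 [543.7  37.6] 34.7 (255, 107, 71, 73)
tan 0.052 [542.9  39.7] 32.0 (255, 107, 71, 73)
tan 0.022 [474.3 331.2] 36.7 (559, 0, 81, 51)
tan 0.052 [479.  310.2] 33.8 (559, 0, 81, 51)
tan 0.022 [487.3 234.8] 57.7 (437, 0, 119, 101)
tan 0.052 [490.9 221.3] 53.1 (437, 0, 119, 101)
tan 0.022 [ 406.  -185.6] 24.9 (0, 0, 52, 49)
tan 0.052 [ 416.1 -166. ] 23.0 (0, 0, 52, 49)
block (239, 91, 101, 102) ((289.9958801269531, 141.86611938476562), (98.77751922607422, 99.0454330444336), 88.22853088378906)
blk nl [ 4.945e-01 -3.000e-04]
blk nr [0.5038 0.09  ]
blk fr [0.5922 0.0803]
blk fl [ 0.5833 -0.009 ]
plate nr [0.5077 0.1275]
plate nl [ 0.4909 -0.0389]
hand top L [0.4661 0.0185]
hand top R [0.4716 0.0767]
250 [(212, 96), (213, 88), (214, 119), (215, 131), (216, 132), (217, 131), (218, 132), (219, 121), (220, 117), (221, 117), (241, 166), (242, 93), (243, 88), (244, 98), (245, 130), (246, 132), (247, 131), (248, 131), (249, 127), (250, 116), (251, 115), (268, 99), (269, 86), (270, 84), (271, 8
[... 1187 characters left out ...]
5), (276, 114), (293, 132), (294, 83), (295, 80), (296, 80), (297, 83), (298, 125), (299, 127), (300, 126), (301, 126), (302, 126), (303, 115), (304, 111), (311, 122)]
360 [(209, 100), (210, 90), (211, 121), (212, 132), (213, 133), (214, 132), (215, 132), (216, 119), (217, 119), (218, 119), (238, 174), (239, 90), (240, 85), (241, 98), (242, 130), (243, 130), (244, 130), (245, 130), (246, 127), (247, 116), (248, 116), (265, 99), (266, 85), (267, 86), (268, 86), (269, 116), (270, 127), (271, 127), (272, 127), (273, 127), (274, 118), (275, 114), (292, 172), (293, 87), (294, 83), (295, 82), (296, 83), (297, 113), (298, 126), (299, 125), (300, 125), (301, 125), (302, 119), (303, 111), (311, 122)]
```

```bash
python3 - <<'E'
from h import *
KT=(np.load('w2K.npy'),np.load('w2T.npy'))
W=lambda u,v,z: ray('wrist',u,v,z,KT)
nest=np.array([.5429,.0397]); y=-0.102; ex=np.array([np.cos(y),np.sin(y)]);ey=np.array([-ex[1],ex[0]])
for u,rows in ((250,(216.5,247,274,302.2)),(275,(215.7,246,273.4,301.9)),(330,(214,245,272.3,300)),(360,(213.2,243.6,271.2,299.7))):
    print(u,[ (np.round((W(u,r,.046)[:2]-nest)@np.c_[ex,ey]*1000,1)).tolist() for r in rows])
f=lambda x,y:(x/2+180,y/2+40)
for n,p,z in [('div1',(231,385),.046),('div2',(236,498),.046),('rib1L',(62,354),.046),('rib1R',(397,345),.046),('rib2L',(68,414),.046),('rib2R',(397,405),.046),('handL',(138,22),.07),('handR',(283,17),.07)]:
    print(n,np.round((W(*f(*p),z)[:2]-nest)@np.c_[ex,ey]*1000,1))
for name,(u,v) in dict(box=(453,267)).items(): print(W(u,v,.055).round(4))
# model B near (480,60) & purple; corners of button box
print('but top cam',ray('top',241.5,173,.055).round(4))
print('sizes', vision.calibration('scene')['camera_matrix'][0,0])
E
python3 - <<'E'
import cv2
im=cv2.imread('pics/w2.png')
cv2.imwrite('pics/w2d.png',cv2.resize(im[0:310,380:640],None,fx=1.9,fy=1.9,interpolation=cv2.INTER_CUBIC))
E
```

```text
250 [[67.6, -42.0], [98.4, -44.2], [126.8, -46.1], [157.7, -48.3]]
275 [[67.4, -17.8], [98.0, -19.4], [126.8, -20.9], [158.0, -22.6]]
330 [[67.0, 35.2], [98.2, 34.8], [126.9, 34.4], [157.2, 33.9]]
360 [[66.9, 64.1], [97.5, 64.3], [126.5, 64.5], [157.6, 64.7]]
div1 [84.7  1.3]
div2 [144.3   1.6]
rib1L [ 67.2 -79.7]
rib1R [66.7 81.9]
rib2L [ 97.5 -79.7]
rib2R [96.8 82.5]
handL [-74.3 -28.9]
handR [-74.7  29.6]
[0.6788 0.1808 0.055 ]
but top cam [0.6773 0.1781 0.055 ]
sizes 553.8250707792422
```

View pics/w2d.png

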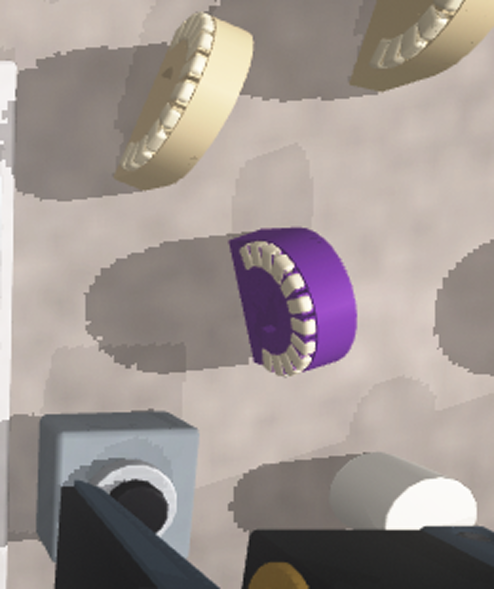

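Call:
{"method": "send_rows", "body": {
  "moves": [
    {"offset":[-3,-0.8,-6],"twist":0.025},
    {"offset":[-6.4,-1.55,-11],"twist":0.025},
    {"offset":[-6.4,-1.55,-14],"twist":0.025},
    {"offset":[-6.4,-1.55,-16.5],"twist":0.025},
    {"offset":[-6.4,-1.55,-18],"twist":0.025},
    {"offset":[-6.4,-1.55,-18.5],"twist":0.025},
    {"offset":[-6.4,-1.55,-18.5],"twist":0.025},
    {"offset":[-6.4,-1.55,-18.5],"twist":0.025}
  ],
  "hand": 100
}}

```text
time: 3.25
position: [0.5432, 0.0398, 0.2401]
tcp_rot: [2.331, 2.104, 0.002]
wrist_force: [-1.0, -1.3, 0.3]
grip_width: 0.0916
```

```bash
python3 - <<'E'
from h import *
s=sensors.read_state();print(s['time'],s['position'],s['tcp_rot'],s['wrist_force'].round(2))
snap('wrist','w3.png');
E
```

```text
3.25 [0.54321561 0.03978051 0.24011431] [2.33101544e+00 2.10407196e+00 1.67571604e-03] [-0.97 -1.33  0.34]
```

View pics/w3.png

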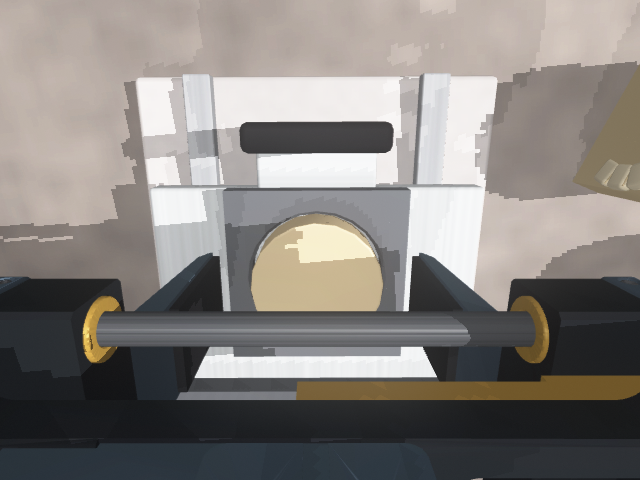

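The disc sits centred between the fingers at (317,262). I'll go down 7 mm and close.

Call:
{"method": "send_rows", "body": {
  "moves": [
    {"offset":[0,0,-0.7],"twist":0},
    {"offset":[0,0,-0.7],"twist":0},
    {"offset":[0,0,-0.7],"twist":0}
  ],
  "hand": 100,
  "squeeze": 20
}}

```text
time: 3.68
position: [0.5432, 0.0397, 0.233]
tcp_rot: [2.331, 2.104, 0.001]
wrist_force: [0.1, -0.8, 0.1]
grip_width: 0.0912
```

Call:
{"method": "send_rows", "body": {
  "moves": [
    {"offset":[0,0,0],"twist":0},
    {"offset":[0,0,0],"twist":0},
    {"offset":[0,0,0],"twist":0},
    {"offset":[0,0,0],"twist":0},
    {"offset":[0,0,0],"twist":0},
    {"offset":[0,0,0],"twist":0}
  ],
  "hand": 55,
  "squeeze": 20
}}

```text
time: 4.42
position: [0.5432, 0.0398, 0.233]
tcp_rot: [2.331, 2.104, 0.001]
wrist_force: [-0.1, -0.5, -0.1]
grip_width: 0.0634
```

Call:
{"method": "send_rows", "body": {
  "moves": [
    {"offset":[0,0,3],"twist":0},
    {"offset":[0,0,7],"twist":0},
    {"offset":[0,0,10],"twist":0},
    {"offset":[0,0,11],"twist":0},
    {"offset":[0,0,11],"twist":0}
  ]
}}

```text
time: 5.05
position: [0.543, 0.0398, 0.3427]
tcp_rot: [2.331, 2.104, 0.001]
wrist_force: [-0.3, 0.5, -1.4]
grip_width: 0.0634
```

```bash
python3 - <<'E'
from h import *
s=sensors.read_state();print(s['time'],s['position'],s['grip_width'],s['wrist_force'].round(2))
snap('wrist','w4.png')
E
```

```text
5.05 [0.54300377 0.039773   0.34273199] 0.06339168787231507 [-0.27  0.51 -1.42]
```

View pics/w4.png

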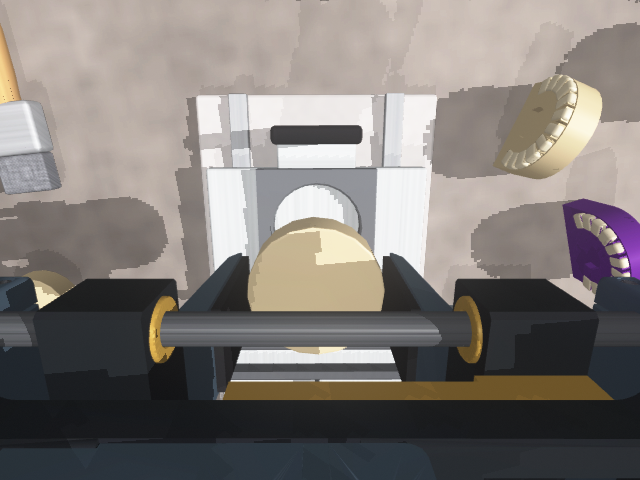

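The disc is held level and the nest is empty at (317,210). Next I'll carry it to the tray.

Call:
{"method": "send_rows", "body": {
  "moves": [
    {"offset":[-1,-5.5,0],"twist":0},
    {"offset":[-2.1,-11,0],"twist":0},
    {"offset":[-3.2,-16.5,0],"twist":0},
    {"offset":[-4.2,-22,0],"twist":0},
    {"offset":[-5.3,-28,0],"twist":0},
    {"offset":[-6.4,-34,0],"twist":0},
    {"offset":[-7,-37,0],"twist":0},
    {"offset":[-7,-37,-2],"twist":0}
  ]
}}

```text
time: 6.1
position: [0.4723, -0.3328, 0.3209]
tcp_rot: [2.335, 2.1, -0.001]
wrist_force: [0.6, 1.3, -1.7]
grip_width: 0.0634
```

Call:
{"method": "send_rows", "body": {
  "moves": [
    {"offset":[0,0,-1],"twist":0},
    {"offset":[0,0,-1],"twist":0},
    {"offset":[0,0,-1],"twist":0}
  ]
}}

```text
time: 6.48
position: [0.4726, -0.3325, 0.311]
tcp_rot: [2.334, 2.101, -0.001]
wrist_force: [-0.2, -0.5, -0.8]
grip_width: 0.0632
```

```bash
python3 - <<'E'
from h import *
s=sensors.read_state();print(s['time'],s['position'],s['joint_positions'].round(2),s['wrist_force'].round(2))
KT=cam('wrist')
snap('wrist','w5.png')
snap('top','t5.png')
np.save('w5T.npy',KT[1])
E
```

```text
6.475 [ 0.47257556 -0.33251466  0.31099167] [-0.63  0.4   1.7  -0.    1.05 -2.1 ] [-0.21 -0.47 -0.82]
```

View pics/w5.png

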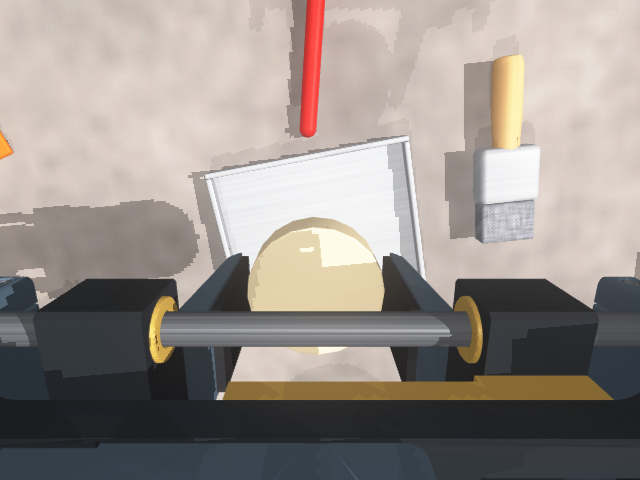

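View pics/t5.png

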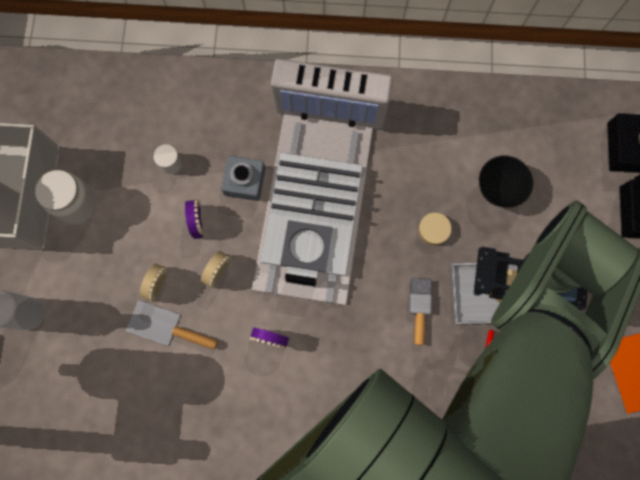

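```bash
python3 - <<'E'
from h import *
KT=(np.load('w2K.npy'),np.load('w5T.npy'))
for p in ((207,177),(410,137)): print(ray('wrist',*p,.014,KT).round(4))
E
```

```text
[ 0.4242 -0.4077  0.014 ]
[ 0.4114 -0.26    0.014 ]
```

Call:
{"method": "send_rows", "body": {
  "moves": [
    {"offset":[0.4,0.3,-3],"twist":0.1},
    {"offset":[0.4,0.3,-6],"twist":0.15},
    {"offset":[0.4,0.3,-8.5],"twist":0.15},
    {"offset":[0.4,0.3,-9.5],"twist":0.15},
    {"offset":[0.4,0.3,-10],"twist":0.15},
    {"offset":[0.4,0.3,-10.25],"twist":0.15},
    {"offset":[0.4,0.3,-10.25],"twist":0.15}
  ]
}}

```text
time: 7.45
position: [0.4768, -0.3297, 0.2096]
tcp_rot: [2.169, 2.268, -0.001]
wrist_force: [-0.5, 0.0, -1.8]
grip_width: 0.0633
```

Call:
{"method": "send_rows", "body": {
  "moves": [
    {"offset":[0,0,-0.1],"twist":0},
    {"offset":[0,0,-0.1],"twist":0},
    {"offset":[0,0,-0.1],"twist":0}
  ]
}}

```text
time: 7.82
position: [0.4768, -0.3297, 0.2088]
tcp_rot: [2.168, 2.268, -0.0]
wrist_force: [-0.1, 0.6, -0.4]
grip_width: 0.0634
```

Call:
{"method": "send_rows", "body": {
  "moves": [
    {"offset":[0,0,-0.15],"twist":0},
    {"offset":[0,0,-0.15],"twist":0}
  ]
}}

```text
time: 8.07
position: [0.4768, -0.3297, 0.2072]
tcp_rot: [2.169, 2.268, -0.001]
wrist_force: [0.8, -0.3, -0.7]
grip_width: 0.0633
```

Call:
{"method": "send_rows", "body": {
  "moves": [
    {"offset":[0,0,0],"twist":0},
    {"offset":[0,0,0],"twist":0},
    {"offset":[0,0,0],"twist":0},
    {"offset":[0,0,2],"twist":0},
    {"offset":[0,0,6],"twist":0},
    {"offset":[0,0,11],"twist":0},
    {"offset":[0,0,14],"twist":0},
    {"offset":[0,0,14],"twist":0}
  ],
  "hand": 82
}}

```text
time: 9.07
position: [0.4771, -0.3299, 0.3498]
tcp_rot: [2.165, 2.264, 0.001]
wrist_force: [0.2, -0.6, 0.1]
grip_width: 0.0745
```

```bash
python3 - <<'E'
from h import *
s=sensors.read_state();print(s['time'],s['position'],s['tcp_rot'],s['wrist_force'].round(2))
snap('wrist','w6.png')
E
```

```text
9.075 [ 0.47712918 -0.32994383  0.34981389] [2.16457972e+00 2.26401555e+00 7.85524599e-04] [ 0.18 -0.56  0.12]
```

View pics/w6.png

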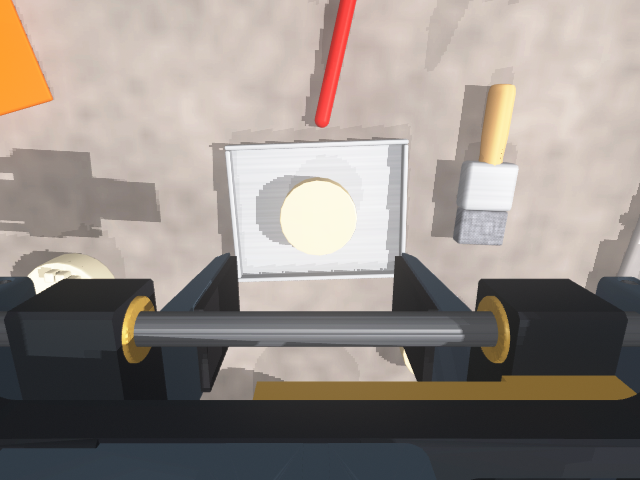

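The old disc lies flat in the tray at (318,217). Next is the fresh disc.

Call:
{"method": "send_rows", "body": {
  "moves": [
    {"offset":[4,4,0],"twist":-0.1},
    {"offset":[8,8,0],"twist":-0.15},
    {"offset":[12,11.8,0],"twist":-0.15},
    {"offset":[12,11.8,0],"twist":-0.15},
    {"offset":[12,11.8,0],"twist":-0.15},
    {"offset":[12,11.8,0],"twist":-0.15}
  ],
  "hand": 100
}}

```text
time: 9.88
position: [0.5958, -0.2125, 0.347]
tcp_rot: [2.334, 2.098, -0.002]
wrist_force: [-0.2, -0.2, -0.1]
grip_width: 0.0913
```

```bash
cat > disc.py <<'E'
from h import *
import sys
z=float(sys.argv[1])
s=sensors.read_state();print(s['time'],s['position'],s['tcp_rot'],s['wrist_force'].round(2))
KT=cam('wrist'); im=snap('wrist',sys.argv[2])[:,:,::-1]
m=cv2.inRange(cv2.cvtColor(np.ascontiguousarray(im),cv2.COLOR_BGR2HSV),(12,30,120),(32,200,255))
for k in cv2.findContours(m,cv2.RETR_EXTERNAL,cv2.CHAIN_APPROX_NONE)[0]:
    if cv2.contourArea(k)>1500:
        P=np.array([ray('wrist',*p[0],z,KT)[:2] for p in k]); c,r=cv2.minEnclosingCircle((P*1000).astype('f4')); print('tan',z,np.round(c,1),round(r,1), cv2.boundingRect(k))
E
python3 disc.py 0.022 w7.png
```

```text
9.875 [ 0.59575002 -0.21251771  0.34697014] [ 2.33389167  2.09767722 -0.00247508] [-0.15 -0.17 -0.12]
tan 0.022 [ 605.2 -212.7] 58.3 (251, 162, 134, 133)
tan 0.022 [ 477.6 -329.2] 35.3 (100, 38, 95, 91)
```

View pics/w7.png

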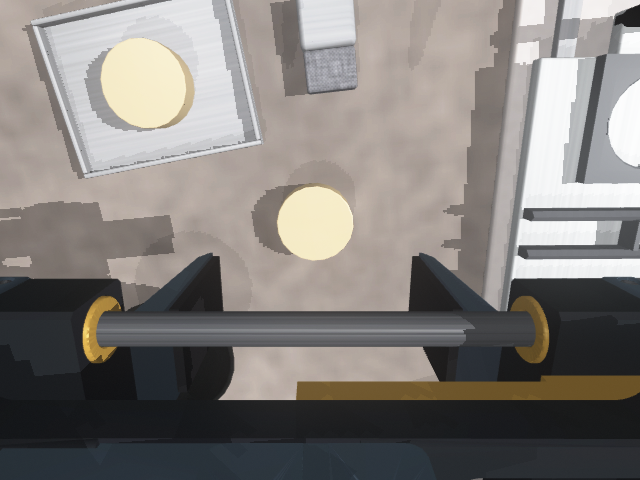

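```bash
python3 - <<'E'
from h import *
for p in ((315,222.5),(315.5,223)): print(ray('wrist',*p,.022).round(4))
print(ray('top',506,182,.05).round(4), ray('top',479,182,.05).round(4))
E
```

```text
[ 0.5969 -0.215   0.022 ]
[ 0.5973 -0.2146  0.022 ]
[ 0.6922 -0.3473  0.05  ] [ 0.6889 -0.2937  0.05  ]
```

Call:
{"method": "send_rows", "body": {
  "moves": [
    {"offset":[0.13,-0.23,-5],"twist":0},
    {"offset":[0.13,-0.23,-10],"twist":0},
    {"offset":[0.13,-0.23,-12.5],"twist":0},
    {"offset":[0.13,-0.23,-14],"twist":0},
    {"offset":[0.13,-0.23,-14.4],"twist":0},
    {"offset":[0.13,-0.23,-14.4],"twist":0},
    {"offset":[0.13,-0.23,-14.4],"twist":0}
  ]
}}

```text
time: 10.8
position: [0.5975, -0.2151, 0.2046]
tcp_rot: [2.332, 2.096, -0.0]
wrist_force: [-0.2, -0.1, 0.1]
grip_width: 0.0915
```

Call:
{"method": "send_rows", "body": {
  "moves": [
    {"offset":[0,0,0],"twist":0},
    {"offset":[0,0,0],"twist":0},
    {"offset":[0,0,0],"twist":0},
    {"offset":[0,0,0],"twist":0},
    {"offset":[0,0,0],"twist":0},
    {"offset":[0,0,0],"twist":0}
  ],
  "hand": 55,
  "squeeze": 20
}}

```text
time: 11.55
position: [0.5975, -0.215, 0.2048]
tcp_rot: [2.332, 2.095, 0.001]
wrist_force: [-0.7, 2.1, 3.3]
grip_width: 0.0633
```

Call:
{"method": "send_rows", "body": {
  "moves": [
    {"offset":[0,0,3],"twist":0},
    {"offset":[0,0,7],"twist":0},
    {"offset":[0,0,11],"twist":0},
    {"offset":[0,0,14],"twist":0},
    {"offset":[-1,6,14],"twist":0},
    {"offset":[-2,12,14],"twist":0},
    {"offset":[-3.3,18,14],"twist":0},
    {"offset":[-5.4,24,14],"twist":0}
  ]
}}

```text
time: 12.55
position: [0.5434, 0.0256, 0.3443]
tcp_rot: [2.332, 2.095, 0.0]
wrist_force: [1.3, 0.2, -0.9]
grip_width: 0.0633
```

Call:
{"method": "send_rows", "body": {
  "moves": [
    {"offset":[0,1.5,0],"twist":0},
    {"offset":[0,1.5,0],"twist":0},
    {"offset":[0,1.5,0],"twist":0}
  ]
}}

```text
time: 12.92
position: [0.544, 0.0394, 0.3441]
tcp_rot: [2.333, 2.093, -0.001]
wrist_force: [0.2, 0.2, -1.7]
grip_width: 0.0632
```

```bash
python3 - <<'E'
from h import *
s=sensors.read_state();print(s['time'],s['position'],s['tcp_rot'],s['grip_width'],s['wrist_force'].round(2))
KT=cam('wrist');np.save('w8T.npy',KT[1])
a=snap('wrist','w8.png')
E
python3 - <<'E'
import cv2,numpy as np
a=cv2.imread('pics/w4.png');b=cv2.imread('pics/w8.png')
cv2.imwrite('pics/ab.png',np.hstack([cv2.resize(x[150:370,200:440],None,fx=1.6,fy=1.6) for x in (a,b)]))
E
```

```text
12.925 [0.5439836  0.03941453 0.34410993] [ 2.33282009e+00  2.09326258e+00 -5.53229955e-04] 0.06319885349732089 [ 0.17  0.17 -1.66]
```

View pics/ab.png

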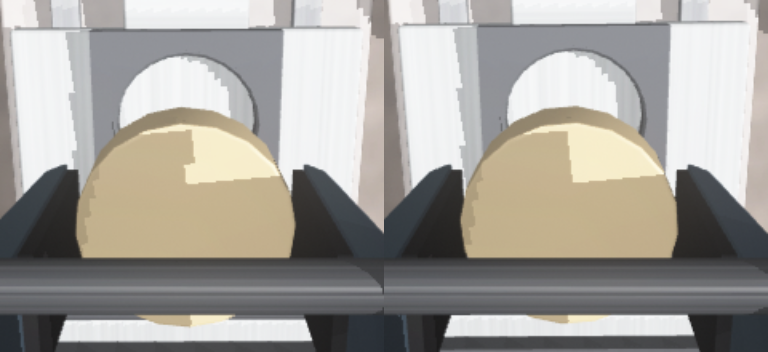

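```bash
python3 - <<'E'
from h import *
c=vision.calibration('wrist');K=c['camera_matrix'];T=c['tool_from_camera']
for f,dz in (('w4.png',.203-.022),('w8.png',.2048-.022)):
    im=cv2.imread('pics/'+f)
    m=cv2.inRange(cv2.cvtColor(im,cv2.COLOR_BGR2HSV),(12,30,90),(32,200,255)); m[:,:230]=0;m[:,400:]=0
    k=max(cv2.findContours(m,cv2.RETR_EXTERNAL,cv2.CHAIN_APPROX_NONE)[0],key=cv2.contourArea)
    x,y,w,h=cv2.boundingRect(k)
    # far-edge (bottom of image) and left/right widest, tool coords on top plane
    low=[]
    def tp(u,v,z):
        d=T[:3,:3]@np.linalg.solve(K,[u,v,1.]);return (T[:3,3]+d*(z-T[2,3])/d[2])*1000
    for u in (290,300,317,330,340):
        rows=np.where(m[:,u])[0]; allm=np.where(cv2.inRange(cv2.cvtColor(im,cv2.COLOR_BGR2HSV),(12,30,90),(32,200,255))[:,u])[0]
        bt=allm[(allm<372)].max()
        # top far rim at distance sqrt(32^2-x^2)
        p=tp(u,bt+1,dz); t2=tp(u,rows.min(),dz+.022)
        print(f,u,rows.min(),bt,p[:2].round(1),'yc from far rim',round(p[1]-np.sqrt(32**2-p[0]**2),1),'yc from near bottom rim',round(t2[1]+np.sqrt(32**2-t2[0]**2),1))
E
```

```text
w4.png 290 223 349 [-12.8  28.2] yc from far rim -1.1 yc from near bottom rim 0.2
w4.png 300 219 352 [-8.  29.8] yc from far rim -1.1 yc from near bottom rim -0.1
w4.png 317 217 353 [ 0.1 30.4] yc from far rim -1.6 yc from near bottom rim -0.0
w4.png 330 219 351 [ 6.3 29.3] yc from far rim -2.1 yc from near bottom rim 0.3
w4.png 340 222 349 [11.1 28.2] yc from far rim -1.8 yc from near bottom rim 0.4
w8.png 290 222 347 [-12.9  28.3] yc from far rim -1.0 yc from near bottom rim 0.0
w8.png 300 12 349 [-8.1 29.3] yc from far rim -1.6 yc from near bottom rim -91.8
w8.png 317 217 351 [ 0.1 30.4] yc from far rim -1.6 yc from near bottom rim 0.4
w8.png 330 39 350 [ 6.4 29.9] yc from far rim -1.5 yc from near bottom rim -80.8
w8.png 340 3 346 [11.2 27.7] yc from far rim -2.3 yc from near bottom rim -96.0
```

The grasp offset matches the old disc's within about 0.2 mm, so I'll aim for the same TCP pose, (0.5432, 0.0398).

Call:
{"method": "send_rows", "body": {
  "moves": [
    {"offset":[-0.07,0.04,-3],"twist":0},
    {"offset":[-0.07,0.04,-6],"twist":0},
    {"offset":[-0.07,0.04,-8.5],"twist":0},
    {"offset":[-0.07,0.04,-9],"twist":0},
    {"offset":[-0.07,0.04,-9],"twist":0},
    {"offset":[-0.07,0.04,-9],"twist":0}
  ]
}}

```text
time: 13.72
position: [0.5439, 0.0393, 0.2552]
tcp_rot: [2.333, 2.091, 0.002]
wrist_force: [0.5, -0.3, -0.8]
grip_width: 0.0628
```

```bash
python3 - <<'E'
from h import *
s=sensors.read_state();print(s['time'],s['position'],s['tcp_rot'],s['wrist_force'].round(2))
a=snap('wrist','w9.png')
E
```

```text
13.725 [0.54386852 0.0393076  0.2552339 ] [2.33307601 2.0910337  0.00239795] [ 0.45 -0.32 -0.79]
```

View pics/w9.png

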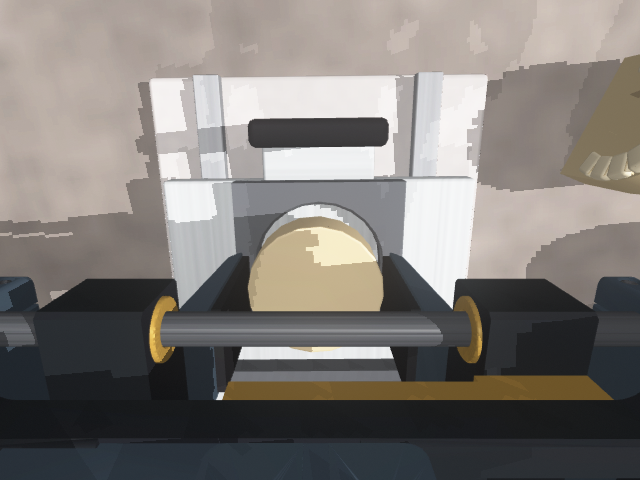

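Call:
{"method": "send_rows", "body": {
  "moves": [
    {"offset":[-0.1,0.07,-0.4],"twist":0},
    {"offset":[-0.1,0.07,-0.8],"twist":0},
    {"offset":[-0.1,0.07,-1.0],"twist":0},
    {"offset":[-0.1,0.07,-1.2],"twist":0},
    {"offset":[-0.1,0.07,-1.4],"twist":0},
    {"offset":[-0.1,0.07,-1.4],"twist":0}
  ]
}}

```text
time: 14.52
position: [0.5427, 0.0401, 0.241]
tcp_rot: [2.333, 2.091, 0.002]
wrist_force: [-0.3, -0.2, -1.7]
grip_width: 0.0637
```

Call:
{"method": "send_rows", "body": {
  "moves": [
    {"offset":[0,0,-0.2],"twist":0},
    {"offset":[0,0,-0.4],"twist":0},
    {"offset":[0,0,-0.5],"twist":0},
    {"offset":[0,0,-0.6],"twist":0},
    {"offset":[0,0,-0.6],"twist":0}
  ]
}}

```text
time: 15.15
position: [0.5427, 0.0401, 0.235]
tcp_rot: [2.333, 2.092, 0.002]
wrist_force: [0.5, 0.8, -0.6]
grip_width: 0.0631
```

Free to the floor. I'll release, rise and look.

Call:
{"method": "send_rows", "body": {
  "moves": [
    {"offset":[0,0,0],"twist":0},
    {"offset":[0,0,0],"twist":0},
    {"offset":[0,0,0],"twist":0},
    {"offset":[0,0,2],"twist":0},
    {"offset":[0,0,6],"twist":0},
    {"offset":[0,0,11],"twist":0},
    {"offset":[0,0,14],"twist":0},
    {"offset":[0,0,14],"twist":0}
  ],
  "hand": 82
}}

```text
time: 16.15
position: [0.5431, 0.0402, 0.3775]
tcp_rot: [2.33, 2.089, 0.009]
wrist_force: [0.2, -0.6, -0.1]
grip_width: 0.0747
```

```bash
python3 disc.py 0.052 w10.png
```

```text
16.15 [0.54310129 0.04016024 0.37752086] [2.33024083 2.0890137  0.00910227] [ 0.21 -0.56 -0.12]
tan 0.052 [541.8  38.8] 32.8 (277, 176, 78, 78)
tan 0.052 [474.7 228.3] 67.0 (477, 47, 163, 121)
tan 0.052 [ 397.5 -162.5] 36.5 (0, 0, 71, 104)
```

View pics/w10.png

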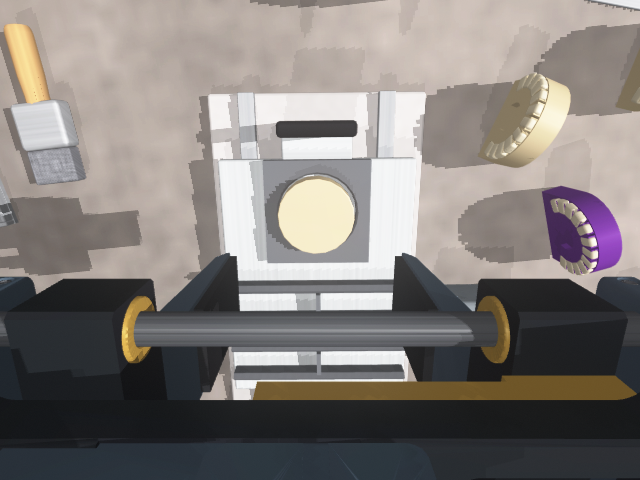

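The fresh disc looks seated at (316,214). Next I'll go over the nearer model.

Call:
{"method": "send_rows", "body": {
  "moves": [
    {"offset":[-2,6,2],"twist":-0.15},
    {"offset":[-4,12,3],"twist":-0.3},
    {"offset":[-6,17.7,4],"twist":-0.36},
    {"offset":[-6,17.7,4],"twist":-0.36},
    {"offset":[-6,17.7,4],"twist":-0.36},
    {"offset":[-6,17.7,4],"twist":-0.36}
  ],
  "hand": 100
}}

```text
time: 16.95
position: [0.483, 0.216, 0.4144]
tcp_rot: [2.67, 1.637, -0.002]
wrist_force: [-0.8, 0.2, 0.8]
grip_width: 0.091
```

```bash
python3 - <<'E'
from h import *
s=sensors.read_state();print(s['time'],s['position'],s['tcp_rot'],s['joint_positions'].round(2))
KT=cam('wrist');np.save('w11T.npy',KT[1])
snap('wrist','w11.png')
im=cv2.imread('pics/w11.png')
cv2.imwrite('pics/w11c.png',cv2.resize(im[120:320,230:420],None,fx=3,fy=3,interpolation=cv2.INTER_CUBIC))
E
```

```text
16.95 [0.48299508 0.21598074 0.41436948] [ 2.66971493e+00  1.63736024e+00 -2.18445622e-03] [ 0.4   0.24  1.65 -0.01  1.25 -0.7 ]
```

View pics/w11.png

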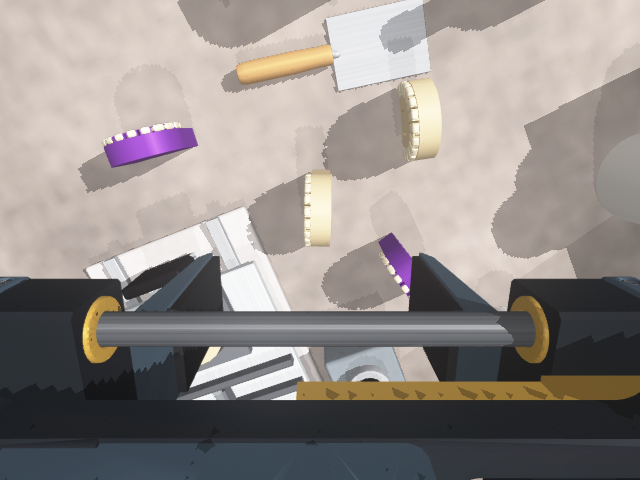

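View pics/w11c.png

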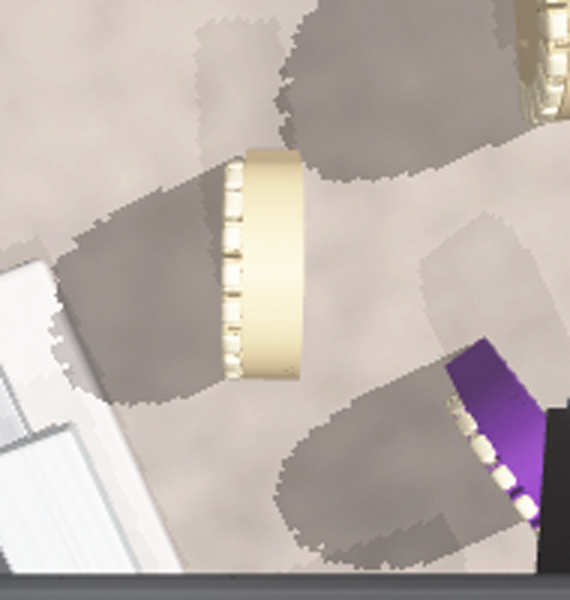

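```bash
cat > mod.py <<'E'
from h import *
# args: T file, right col, left col, mid row, near row, far row, col mid
def tool_yz(u,v,T,K,R,o):
    d=K@[0,0,0]
def est(Tf,ur,ul,rm,rn,rf):
    K=np.load('w2K.npy');T=np.load(Tf);KT=(K,T)
    um=(ur+ul)/2
    print('back top', ray('w',ur,rm,.066,KT).round(4)[:2],'teeth',ray('w',ul,rm,.062,KT).round(4)[:2], 'gap', round(1000*np.linalg.norm((ray('w',ur,rm,.066,KT)-ray('w',ul,rm,.066,KT))[:2]),1))
    g=(ray('w',ur,rm,.066,KT)+ray('w',ul,rm,.062,KT))[:2]/2
    # lengthwise axis direction = image vertical on ground
    a=ray('w',um,rm,.05,KT)[:2]; b=ray('w',um,rm+20,.05,KT)[:2]; L=(b-a)/np.linalg.norm(b-a)
    o=T[:3,3]; so=o[:2]@L
    sn=ray('w',um,rn,0,KT)[:2]@L            # near heel corner
    # far tangent: plane line from camera (so,oz) through ground pt
    sf0=ray('w',um,rf,0,KT)[:2]@L
    dvec=np.array([sf0-so,-o[2]]); dvec/=np.linalg.norm(dvec); n=np.array([-dvec[1],dvec[0]]) # pointing +s
    # circle centre (s0,.035): (c-o).n = -.035
    s0=( -.035 - (0.035-o[2])*n[1])/n[0]+so
    print('centre s from near',sn+.035,' from far tangent',s0, 'L',L)
    N=np.array([-L[1],L[0]])
    for s in (sn+.035,s0): print('grip centre', (L*s+N*(g@N)).round(4))
E
python3 - <<'E'
from mod import *
est('w11T.npy',331,304,208,170,246.7)
E
```

```text
back top [0.4843 0.2276] teeth [0.4743 0.2059] gap 23.8
centre s from near 0.33836450070799784  from far tangent 0.33821620044479894 L [ 0.89217353 -0.45169281]
grip centre [0.487  0.2128]
grip centre [0.4869 0.2129]
```

Model 1 is aligned with the jaws, and the near and far edge estimates agree at (0.487, 0.213). Grasping it.

Call:
{"method": "send_rows", "body": {
  "moves": [
    {"offset":[0.4,-0.3,-6],"twist":0},
    {"offset":[0.4,-0.3,-12],"twist":0},
    {"offset":[0.4,-0.3,-16],"twist":0},
    {"offset":[0.4,-0.3,-18],"twist":0},
    {"offset":[0.4,-0.3,-18.5],"twist":0},
    {"offset":[0.4,-0.3,-18.5],"twist":0},
    {"offset":[0.4,-0.3,-18.5],"twist":0}
  ]
}}

```text
time: 17.88
position: [0.4876, 0.2128, 0.2307]
tcp_rot: [2.67, 1.636, 0.002]
wrist_force: [0.3, 0.5, 0.1]
grip_width: 0.0912
```

Call:
{"method": "send_rows", "body": {
  "moves": [
    {"offset":[0,0,0],"twist":0},
    {"offset":[0,0,0],"twist":0},
    {"offset":[0,0,0],"twist":0},
    {"offset":[0,0,0],"twist":0},
    {"offset":[0,0,0],"twist":0},
    {"offset":[0,0,0],"twist":0},
    {"offset":[0,0,0],"twist":0},
    {"offset":[0,0,0],"twist":0}
  ],
  "hand": 5,
  "squeeze": 20
}}

```text
time: 18.88
position: [0.4876, 0.2128, 0.2307]
tcp_rot: [2.67, 1.636, 0.002]
wrist_force: [0.4, -0.5, -0.1]
grip_width: 0.0238
```

Call:
{"method": "send_rows", "body": {
  "moves": [
    {"offset":[0,0,2],"twist":0},
    {"offset":[0,0,6],"twist":0},
    {"offset":[0,0,10],"twist":0},
    {"offset":[0,0,13],"twist":0},
    {"offset":[2,-3,14],"twist":-0.15},
    {"offset":[4,-6,14],"twist":-0.3},
    {"offset":[6,-9,14],"twist":-0.45},
    {"offset":[8,-12,14],"twist":-0.6}
  ]
}}

```text
time: 19.88
position: [0.568, 0.0918, 0.3705]
tcp_rot: [3.037, 0.766, -0.003]
wrist_force: [-0.0, 0.2, -1.0]
grip_width: 0.0238
```

```bash
python3 - <<'E'
from h import *
s=sensors.read_state();p=s['position'];r=s['tcp_rot'];J=2*np.arctan2(r[1],r[0]);print(s['time'],p,J,s['grip_width'],'to slot0 grip',(np.array([.6177,-.0107])-p[:2])*100,'twist',-.102-J)
E
```

```text
19.875 [0.5680075  0.09178124 0.37052826] 0.49442352175341914 0.02377169041006759 to slot0 grip [  4.96925014 -10.24812388] twist -0.5964235217534192
```

Call:
{"method": "send_rows", "body": {
  "moves": [
    {"offset":[1.5,-3,0],"twist":-0.15},
    {"offset":[3,-6,0],"twist":-0.3},
    {"offset":[4,-9,0],"twist":-0.45},
    {"offset":[4.97,-10.25,0],"twist":-0.596},
    {"offset":[4.97,-10.25,0],"twist":-0.596},
    {"offset":[4.97,-10.25,-3],"twist":-0.596},
    {"offset":[4.97,-10.25,-5],"twist":-0.596},
    {"offset":[4.97,-10.25,-5],"twist":-0.596}
  ]
}}

```text
time: 20.88
position: [0.6168, -0.0099, 0.3189]
tcp_rot: [3.129, -0.155, -0.015]
wrist_force: [0.4, -0.5, 0.4]
grip_width: 0.0239
```

Call:
{"method": "send_rows", "body": {
  "moves": [
    {"offset":[0,0,0],"twist":0},
    {"offset":[0,0,0],"twist":0}
  ]
}}

```text
time: 21.12
position: [0.6169, -0.0096, 0.3198]
tcp_rot: [3.129, -0.153, -0.012]
wrist_force: [-0.1, -0.2, -0.8]
grip_width: 0.024
```

```bash
python3 - <<'E'
from h import *
s=sensors.read_state();p=s['position'];r=s['tcp_rot'];J=2*np.arctan2(r[1],r[0]);print(s['time'],p,J,s['grip_width'],'to slot0 grip',(np.array([.6177,-.0107])-p[:2])*100,'twist',-.102-J)
snap('wrist','w12.png'); snap('scene','s12.png')
im=cv2.imread('pics/s12.png'); cv2.imwrite('pics/s12c.png',cv2.resize(im[170:400,260:470],None,fx=2.5,fy=2.5,interpolation=cv2.INTER_CUBIC))
E
```

```text
21.125 [ 0.61687225 -0.00957986  0.31984502] -0.09780695773143405 0.02395243127027454 to slot0 grip [ 0.08277496 -0.11201444] twist -0.004193042268565941
```

View pics/w12.png

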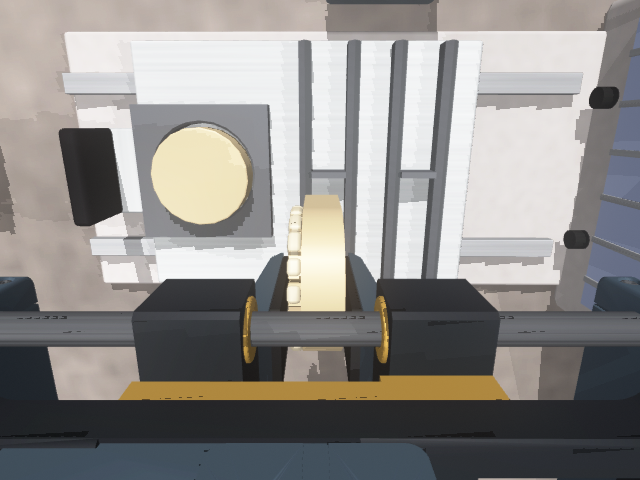

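View pics/s12c.png

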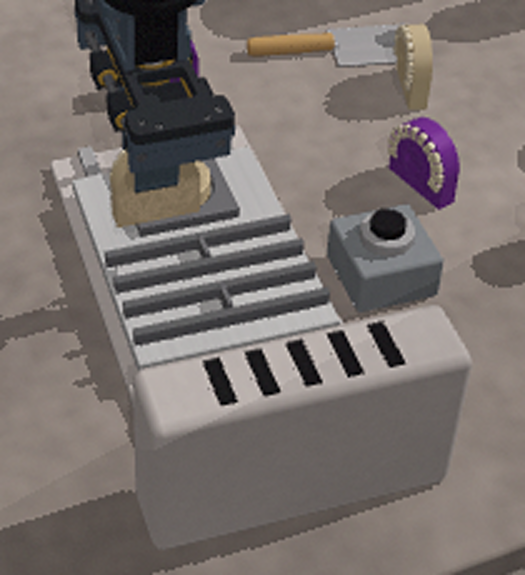

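```bash
python3 - <<'E'
from h import *
KT=cam('wrist'); im=cv2.imread('pics/w12.png'); g=im.max(2)
for r in (60,120,150,185):
    row=g[r,285:470].astype(int); d=[285+i for i,v in enumerate(row) if v<175]
    print(r,[(285+i,int(v)) for i,v in enumerate(row) if v<175 and i<85])
E
```

```text
60 [(299, 129), (300, 129), (301, 129), (302, 128), (303, 128), (304, 125), (305, 120), (306, 121), (307, 120), (308, 120), (309, 121), (310, 123), (311, 163), (347, 89), (348, 128), (349, 128), (350, 128), (351, 127), (352, 127), (353, 127), (354, 125), (355, 117), (356, 117), (357, 117), (358, 117), (359, 117), (360, 140)]
120 [(299, 131), (300, 131), (301, 131), (302, 132), (303, 131), (304, 131), (305, 122), (306, 123), (307, 122), (308, 121), (309, 121), (310, 122), (311, 127), (345, 161), (346, 103), (347, 131), (348, 132), (349, 131), (350, 132), (351, 132), (352, 131), (353, 126), (354, 122), (355, 122), (356, 123), (357, 122), (358, 144)]
150 [(300, 128), (301, 128), (302, 128), (303, 129), (304, 128), (305, 122), (306, 121), (307, 120), (308, 119), (309, 120), (310, 121), (311, 136), (345, 94), (346, 129), (347, 128), (348, 129), (349, 129), (350, 129), (351, 128), (352, 128), (353, 121), (354, 121), (355, 121), (356, 121), (357, 136)]
185 [(300, 126), (301, 126), (302, 126), (303, 127), (304, 127), (305, 121), (306, 117), (307, 117), (308, 117), (309, 117), (310, 118), (311, 131), (330, 167), (331, 167), (332, 167), (333, 167), (334, 167), (335, 168), (336, 168), (337, 168), (338, 168), (339, 168), (340, 168), (341, 169), (342, 167), (343, 164), (344, 102), (345, 116), (346, 127), (347, 127), (348, 127), (349, 126), (350, 126), (351, 125), (352, 118), (353, 118), (354, 119), (355, 118), (356, 132)]
```

```bash
python3 - <<'E'
from h import *
KT=cam('wrist')
nest=np.array([.5429,.0397]); y=-0.102; ex=np.array([np.cos(y),np.sin(y)]);ey=np.array([-ex[1],ex[0]])
for r,a,b in ((60,302,351.2),(120,302.2,350),(150,302.7,349.7),(185,302.8,348.7)):
    A,B=[((ray('w',u,r,.046,KT)[:2]-nest)@np.c_[ex,ey]*1000) for u in (a,b)]; print(r,A.round(1),B.round(1),((A+B)/2).round(1))
p=sensors.read_state()['position'][:2]; print('tcp in carr',((p-nest)@np.c_[ex,ey]*1000).round(1))
print('disc', ((ray('w',200,173,.052,KT)[:2]-nest)@np.c_[ex,ey]*1000).round(1))
E
```

```text
60 [68.1 70.1] [98.3 70.2] [83.2 70.1]
120 [68.1 34.8] [98.6 34.9] [83.3 34.8]
150 [68.3 16. ] [98.9 16.2] [83.6 16.1]
185 [68.2 -6.9] [98.9 -6.7] [83.6 -6.8]
tcp in carr [ 78.6 -41.7]
disc [1.9 1.5]
```

Call:
{"method": "send_rows", "body": {
  "moves": [
    {"offset":[0.14,-0.04,-1.5],"twist":-0.004},
    {"offset":[0.14,-0.04,-3],"twist":-0.004},
    {"offset":[0.14,-0.04,-3.7],"twist":-0.004},
    {"offset":[0.14,-0.04,-3.7],"twist":-0.004},
    {"offset":[0.14,-0.04,-3.7],"twist":-0.004}
  ]
}}

```text
time: 21.85
position: [0.6185, -0.0102, 0.2829]
tcp_rot: [3.129, -0.16, -0.012]
wrist_force: [-0.0, -0.5, -1.0]
grip_width: 0.0235
```

```bash
cat > st.py <<'E'
from h import *
nest=np.array([.5429,.0397]); y=-0.102; ex=np.array([np.cos(y),np.sin(y)]);ey=np.array([-ex[1],ex[0]])
s=sensors.read_state();p=s['position'];r=s['tcp_rot'];J=2*np.arctan2(r[1],r[0])
R=cv2.Rodrigues(np.array(r))[0]
print(s['time'],p.round(4),'J',round(J,3),'w',round(s['grip_width'],4),'carr',((p[:2]-nest)@np.c_[ex,ey]*1000).round(1),'toolz',R[:,2].round(3),'F',s['wrist_force'].round(1))
E
python3 st.py
```

```text
21.85 [ 0.6185 -0.0102  0.2829] J -0.102 w 0.0235 carr [ 80.3 -41.9] toolz [-0.008 -0.008 -1.   ] F [-0.  -0.5 -1. ]
```

Call:
{"method": "send_rows", "body": {
  "moves": [
    {"offset":[0.13,0.1,-0.3],"twist":0},
    {"offset":[0.13,0.1,-0.6],"twist":0},
    {"offset":[0.13,0.1,-0.8],"twist":0},
    {"offset":[0.13,0.1,-1.0],"twist":0},
    {"offset":[0.13,0.1,-1.0],"twist":0}
  ]
}}

```text
time: 22.48
position: [0.6197, -0.0092, 0.2727]
tcp_rot: [3.129, -0.16, -0.012]
wrist_force: [-0.4, 0.5, -0.8]
grip_width: 0.024
```

```bash
python3 st.py; python3 -c "
from h import *
snap('wrist','w13.png')"
```

```text
22.475 [ 0.6197 -0.0092  0.2727] J -0.102 w 0.024 carr [ 81.4 -40.8] toolz [-0.008 -0.008 -1.   ] F [-0.4  0.5 -0.8]
```

View pics/w13.png

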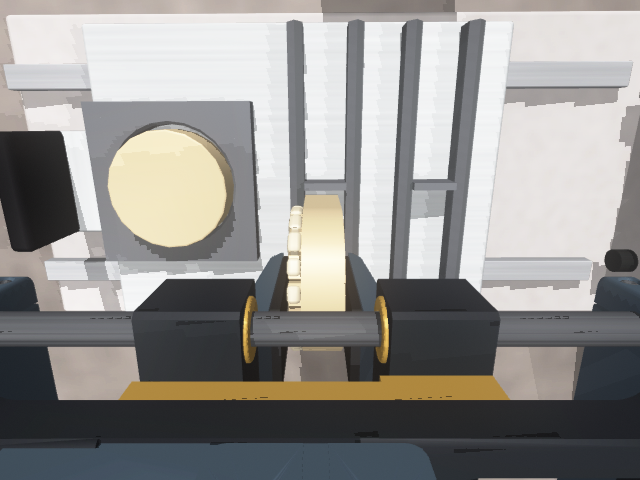

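Call:
{"method": "send_rows", "body": {
  "moves": [
    {"offset":[0,0,-0.3],"twist":0},
    {"offset":[0,0,-0.6],"twist":0},
    {"offset":[0,0,-0.9],"twist":0},
    {"offset":[0,0,-1.1],"twist":0},
    {"offset":[0,0,-1.2],"twist":0},
    {"offset":[0,0,-1.2],"twist":0}
  ]
}}

```text
time: 23.28
position: [0.6198, -0.0092, 0.2609]
tcp_rot: [3.129, -0.16, -0.012]
wrist_force: [-0.1, 0.4, -0.4]
grip_width: 0.0237
```

```bash
python3 st.py
```

```text
23.275 [ 0.6198 -0.0092  0.2609] J -0.102 w 0.0237 carr [ 81.5 -40.8] toolz [-0.008 -0.008 -1.   ] F [-0.1  0.4 -0.4]
```

Call:
{"method": "send_rows", "body": {
  "moves": [
    {"offset":[0,0,-0.1],"twist":0},
    {"offset":[0,0,-0.1],"twist":0},
    {"offset":[0,0,-0.1],"twist":0}
  ]
}}

```text
time: 23.65
position: [0.6198, -0.0092, 0.2607]
tcp_rot: [3.129, -0.16, -0.011]
wrist_force: [-2.9, -0.6, 5.8]
grip_width: 0.0239
```

Call:
{"method": "send_rows", "body": {
  "moves": [
    {"offset":[0,0,0],"twist":0},
    {"offset":[0,0,0],"twist":0},
    {"offset":[0,0,0],"twist":0},
    {"offset":[0,0,0],"twist":0},
    {"offset":[0,0,3],"twist":0},
    {"offset":[0,0,7],"twist":0},
    {"offset":[0,0,12],"twist":0},
    {"offset":[0,0,14],"twist":0}
  ],
  "hand": 55
}}

```text
time: 24.65
position: [0.6201, -0.0092, 0.4042]
tcp_rot: [3.129, -0.16, -0.002]
wrist_force: [0.1, -1.1, -1.0]
grip_width: 0.0499
```

```bash
python3 st.py; python3 -c "
from h import *
snap('wrist','w14.png');snap('scene','s14.png')
im=cv2.imread('pics/s14.png'); cv2.imwrite('pics/s14c.png',cv2.resize(im[170:400,260:470],None,fx=2.5,fy=2.5,interpolation=cv2.INTER_CUBIC))"
```

```text
24.65 [ 0.6201 -0.0092  0.4042] J -0.102 w 0.0499 carr [ 81.8 -40.8] toolz [-0.002 -0.008 -1.   ] F [ 0.1 -1.1 -1. ]
```

View pics/w14.png

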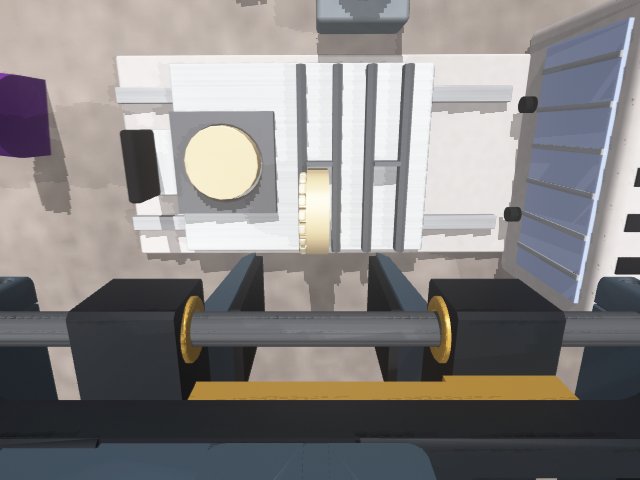

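View pics/s14c.png

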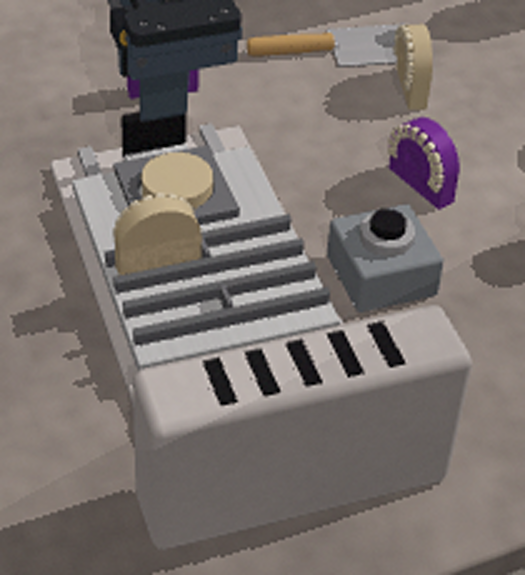

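Model 1 stands fully down in slot0: contact came at TCP z 0.2607, which puts its heel at 0.030. Now model 2.

Call:
{"method": "send_rows", "body": {
  "moves": [
    {"offset":[-2.5,5,0],"twist":0.18},
    {"offset":[-5,10,0],"twist":0.36},
    {"offset":[-7.5,15,0],"twist":0.54},
    {"offset":[-10,20,0],"twist":0.72},
    {"offset":[-12.5,25,0],"twist":0.9},
    {"offset":[-15,30,0],"twist":1.08},
    {"offset":[-17.2,34.2,0.5],"twist":1.25},
    {"offset":[-17.2,34.2,0.5],"twist":1.28}
  ],
  "hand": 100
}}

```text
time: 25.75
position: [0.4466, 0.3351, 0.4072]
tcp_rot: [2.602, 1.749, 0.004]
wrist_force: [-0.3, -0.5, 0.4]
grip_width: 0.0912
```

Call:
{"method": "send_rows", "body": {
  "moves": [
    {"offset":[0,0,0],"twist":0},
    {"offset":[0,0,0],"twist":0},
    {"offset":[0,0,0],"twist":0}
  ]
}}

```text
time: 26.12
position: [0.4471, 0.3342, 0.4069]
tcp_rot: [2.604, 1.746, 0.003]
wrist_force: [-0.4, -0.5, 0.1]
grip_width: 0.0914
```

```bash
python3 st.py; python3 -c "
from h import *
KT=cam('wrist');np.save('w15T.npy',KT[1])
snap('wrist','w15.png')
im=cv2.imread('pics/w15.png'); cv2.imwrite('pics/w15c.png',cv2.resize(im[120:320,230:420],None,fx=3,fy=3,interpolation=cv2.INTER_CUBIC))"
```

```text
26.125 [0.4471 0.3342 0.4069] J 1.181 w 0.0914 carr [-125.3  283.2] toolz [ 0.005 -0.005 -1.   ] F [-0.4 -0.5  0.1]
```

View pics/w15.png

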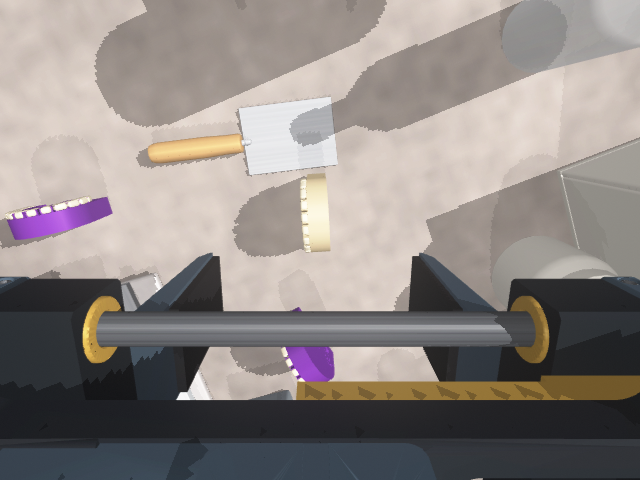

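View pics/w15c.png

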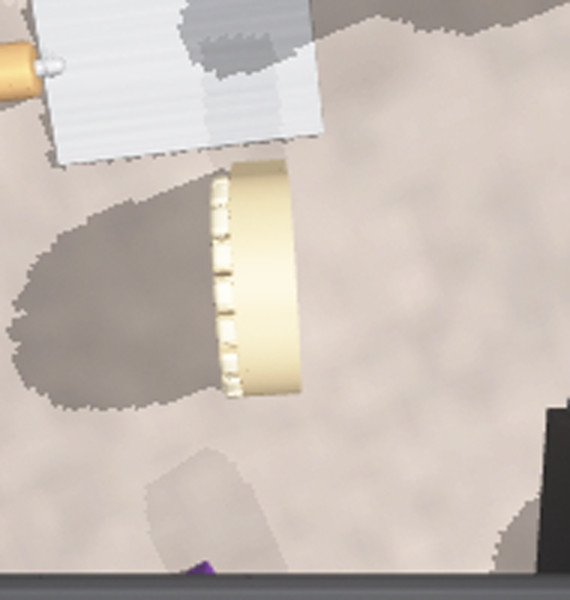

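```bash
python3 - <<'E'
from mod import *
est('w15T.npy',328.5,301.7,212,173.7,251)
E
```

```text
back top [0.4486 0.3443] teeth [0.4406 0.3224] gap 23.1
centre s from near 0.29434189952715917  from far tangent 0.2931953026166145 L [ 0.92518798 -0.37950915]
grip centre [0.4534 0.3298]
grip centre [0.4523 0.3302]
```

Call:
{"method": "send_rows", "body": {
  "moves": [
    {"offset":[0.6,-0.37,-5],"twist":0.063},
    {"offset":[0.6,-0.37,-11],"twist":0.063},
    {"offset":[0.6,-0.37,-15],"twist":0.063},
    {"offset":[0.6,-0.37,-17],"twist":0.063},
    {"offset":[0.6,-0.37,-17.6],"twist":0.063},
    {"offset":[0.6,-0.37,-17.6],"twist":0.063},
    {"offset":[0.6,-0.37,-17.6],"twist":0.063}
  ]
}}

```text
time: 27.05
position: [0.4535, 0.3307, 0.2323]
tcp_rot: [2.547, 1.827, 0.008]
wrist_force: [0.7, 0.4, 0.6]
grip_width: 0.0911
```

```bash
python3 st.py; python3 -c "
from h import *
snap('wrist','w16.png')"
```

```text
27.05 [0.4535 0.3307 0.2323] J 1.244 w 0.0911 carr [-118.5  280.4] toolz [ 0.008 -0.003 -1.   ] F [0.7 0.4 0.6]
```

View pics/w16.png

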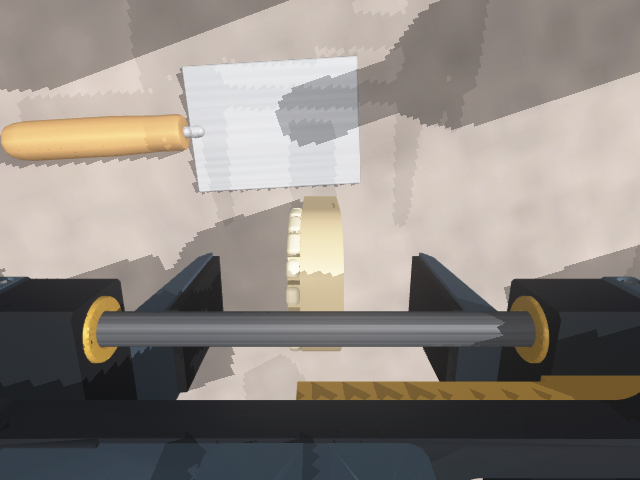

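Call:
{"method": "send_rows", "body": {
  "moves": [
    {"offset":[0,0,-0.1],"twist":0},
    {"offset":[0,0,-0.1],"twist":0},
    {"offset":[0,0,-0.1],"twist":0},
    {"offset":[0,0,-0.1],"twist":0},
    {"offset":[0,0,-0.1],"twist":0},
    {"offset":[0,0,-0.1],"twist":0},
    {"offset":[0,0,-0.1],"twist":0},
    {"offset":[0,0,-0.1],"twist":0}
  ],
  "hand": 5,
  "squeeze": 20
}}

```text
time: 28.1
position: [0.4534, 0.3307, 0.2313]
tcp_rot: [2.547, 1.827, 0.008]
wrist_force: [0.7, -0.3, -0.6]
grip_width: 0.0237
```

Call:
{"method": "send_rows", "body": {
  "moves": [
    {"offset":[0,0,2],"twist":0},
    {"offset":[0,0,6],"twist":0},
    {"offset":[0,0,10],"twist":0},
    {"offset":[0,0,13],"twist":0},
    {"offset":[2,-3,14],"twist":-0.15},
    {"offset":[4,-6,14],"twist":-0.3},
    {"offset":[6,-9,14],"twist":-0.45},
    {"offset":[8,-12,14],"twist":-0.6}
  ]
}}

```text
time: 29.1
position: [0.5338, 0.2097, 0.3711]
tcp_rot: [2.975, 0.985, 0.003]
wrist_force: [0.2, -0.0, -1.5]
grip_width: 0.0239
```

```bash
python3 st.py
```

```text
29.1 [0.5338 0.2097 0.3711] J 0.64 w 0.0239 carr [-26.4 168.2] toolz [ 0.005 -0.007 -1.   ] F [ 0.2 -0.  -1.5]
```

Call:
{"method": "send_rows", "body": {
  "moves": [
    {"offset":[2,-3,0],"twist":-0.18},
    {"offset":[4,-6,0],"twist":-0.36},
    {"offset":[6,-9,0],"twist":-0.54},
    {"offset":[8,-12,0],"twist":-0.7},
    {"offset":[9.3,-13.4,0],"twist":-0.742},
    {"offset":[9.3,-13.4,-2],"twist":-0.742},
    {"offset":[9.3,-13.4,-5],"twist":-0.742},
    {"offset":[9.3,-13.4,-5],"twist":-0.742}
  ]
}}

```text
time: 30.1
position: [0.626, 0.0761, 0.3186]
tcp_rot: [3.129, -0.158, -0.011]
wrist_force: [0.1, -0.4, -0.5]
grip_width: 0.024
```

Call:
{"method": "send_rows", "body": {
  "moves": [
    {"offset":[0,0,0],"twist":0},
    {"offset":[0,0,0],"twist":0}
  ]
}}

```text
time: 30.35
position: [0.6262, 0.0764, 0.3197]
tcp_rot: [3.129, -0.157, -0.008]
wrist_force: [0.5, -0.0, -0.3]
grip_width: 0.0235
```

```bash
python3 st.py; python3 -c "
from h import *
snap('wrist','w17.png')"
```

```text
30.35 [0.6262 0.0764 0.3197] J -0.1 w 0.0235 carr [79.1 45. ] toolz [-0.006 -0.008 -1.   ] F [ 0.5 -0.  -0.3]
```

View pics/w17.png

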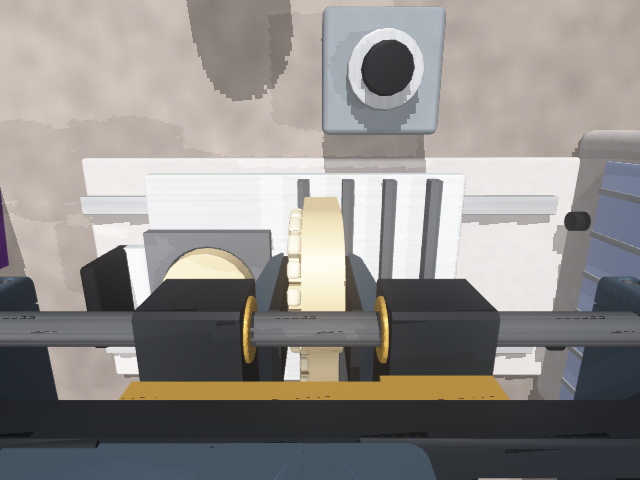

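Call:
{"method": "send_rows", "body": {
  "moves": [
    {"offset":[0.2,0,-1.5],"twist":-0.002},
    {"offset":[0.2,0,-3],"twist":-0.002},
    {"offset":[0.2,0,-3.6],"twist":-0.002},
    {"offset":[0.2,0,-3.6],"twist":-0.002},
    {"offset":[0.2,0,-3.6],"twist":-0.002}
  ]
}}

```text
time: 31.02
position: [0.6284, 0.0763, 0.284]
tcp_rot: [3.129, -0.16, -0.007]
wrist_force: [0.2, 0.1, -0.9]
grip_width: 0.0237
```

```bash
python3 st.py
```

```text
31.025 [0.6284 0.0763 0.284 ] J -0.102 w 0.0237 carr [81.3 45.2] toolz [-0.005 -0.008 -1.   ] F [ 0.2  0.1 -0.9]
```

Call:
{"method": "send_rows", "body": {
  "moves": [
    {"offset":[0,0,-0.4],"twist":0},
    {"offset":[0,0,-0.7],"twist":0},
    {"offset":[0,0,-0.9],"twist":0},
    {"offset":[0,0,-1.1],"twist":0},
    {"offset":[0,0,-1.1],"twist":0}
  ]
}}

```text
time: 31.65
position: [0.6283, 0.0763, 0.2728]
tcp_rot: [3.129, -0.16, -0.008]
wrist_force: [-0.5, 1.0, -0.8]
grip_width: 0.0241
```

Call:
{"method": "send_rows", "body": {
  "moves": [
    {"offset":[0,0,-0.3],"twist":0},
    {"offset":[0,0,-0.6],"twist":0},
    {"offset":[0,0,-0.9],"twist":0},
    {"offset":[0,0,-1.1],"twist":0},
    {"offset":[0,0,-1.2],"twist":0},
    {"offset":[0,0,-1.2],"twist":0}
  ]
}}

```text
time: 32.4
position: [0.6282, 0.0763, 0.2613]
tcp_rot: [3.129, -0.16, -0.008]
wrist_force: [-2.4, -0.5, 2.9]
grip_width: 0.0241
```

```bash
python3 st.py
```

```text
32.4 [0.6282 0.0763 0.2613] J -0.102 w 0.0241 carr [81.2 45.1] toolz [-0.005 -0.008 -1.   ] F [-2.4 -0.5  2.9]
```

Contact came at the expected height (the grasp was at 0.2313). I'll release and look.

Call:
{"method": "send_rows", "body": {
  "moves": [
    {"offset":[0,0,0],"twist":0},
    {"offset":[0,0,0],"twist":0},
    {"offset":[0,0,0],"twist":0},
    {"offset":[0,0,0],"twist":0},
    {"offset":[0,0,3],"twist":0},
    {"offset":[0,0,7],"twist":0},
    {"offset":[0,0,12],"twist":0},
    {"offset":[0,0,14],"twist":0}
  ],
  "hand": 55
}}

```text
time: 33.4
position: [0.6285, 0.0764, 0.4049]
tcp_rot: [3.13, -0.16, 0.001]
wrist_force: [-0.1, 0.4, -0.5]
grip_width: 0.0505
```

```bash
python3 st.py; python3 -c "
from h import *
KT=cam('wrist');np.save('w18T.npy',KT[1])
snap('wrist','w18.png');snap('scene','s18.png')
im=cv2.imread('pics/s18.png'); cv2.imwrite('pics/s18c.png',cv2.resize(im[170:400,260:470],None,fx=2.5,fy=2.5,interpolation=cv2.INTER_CUBIC))"
```

```text
33.4 [0.6285 0.0764 0.4049] J -0.102 w 0.0505 carr [81.4 45.2] toolz [ 0.    -0.007 -1.   ] F [-0.1  0.4 -0.5]
```

View pics/w18.png

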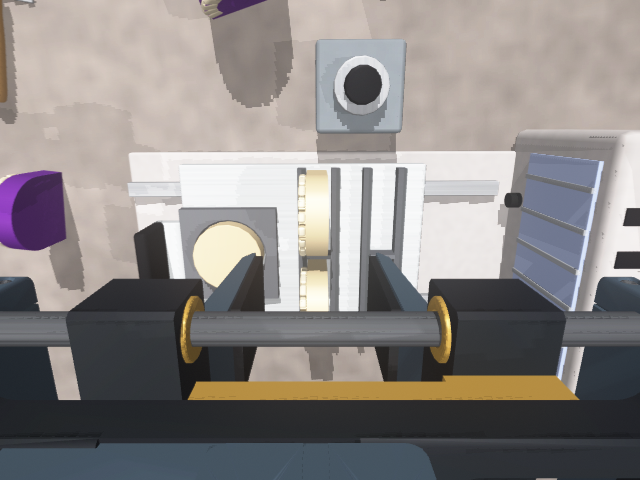

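View pics/s18c.png

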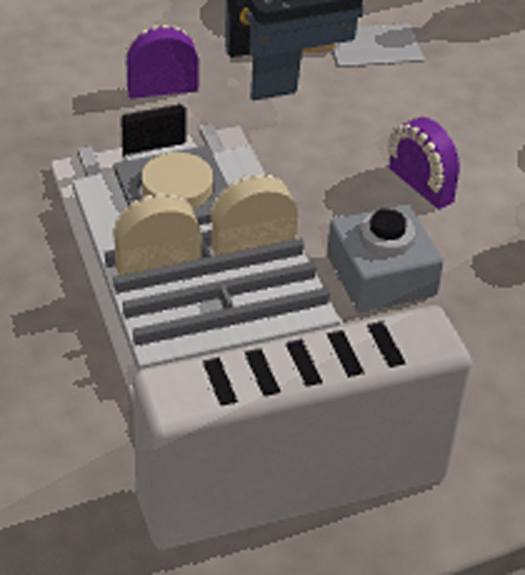

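Both models are seated, at (315,212) and (315,285). Next I'll close the fingers and go behind the push plate.

Call:
{"method": "send_rows", "body": {
  "moves": [
    {"offset":[-5,-0.6,0],"twist":0},
    {"offset":[-10,-1.2,0],"twist":0},
    {"offset":[-15,-1.9,0],"twist":0},
    {"offset":[-20,-2.5,0],"twist":0},
    {"offset":[-20.5,-2.5,-5],"twist":0},
    {"offset":[-20.5,-2.5,-8],"twist":0},
    {"offset":[-20.5,-2.5,-8],"twist":0},
    {"offset":[-20.5,-2.5,-8],"twist":0}
  ],
  "hand": 0
}}

```text
time: 34.5
position: [0.424, 0.0514, 0.3247]
tcp_rot: [3.13, -0.161, 0.003]
wrist_force: [1.0, -0.2, 0.2]
grip_width: 0.0007
```

```bash
python3 st.py; python3 -c "
from h import *
snap('wrist','w19.png')
print(ray('top',268,330,.07))
K=(np.load('w2K.npy'),np.load('w18T.npy'));print('button',[ray('w',363,86,z,K).round(4) for z in (.05,.055,.06)])
K=cam('top');print('button top',[ray('top',241.5,173,z,K).round(4) for z in (.05,.055,.06,.065)])
K=cam('scene');print('button scene',[ray('scene',415,259,z,K).round(4) for z in (.05,.055,.06,.065)])"
```

```text
34.5 [0.424  0.0514 0.3247] J -0.102 w 0.0007 carr [-119.4   -0.5] toolz [ 0.002 -0.007 -1.   ] F [ 1.  -0.2  0.2]
[0.37222126 0.10047165 0.07      ]
button [array([0.679, 0.177, 0.05 ]), array([0.6784, 0.1765, 0.055 ]), array([0.6777, 0.1761, 0.06  ])]
button top [array([0.6789, 0.1789, 0.05  ]), array([0.6773, 0.1781, 0.055 ]), array([0.6757, 0.1774, 0.06  ]), array([0.6741, 0.1766, 0.065 ])]
button scene [array([0.6628, 0.1863, 0.05  ]), array([0.6673, 0.1833, 0.055 ]), array([0.6718, 0.1802, 0.06  ]), array([0.6763, 0.1772, 0.065 ])]
```

View pics/w19.png

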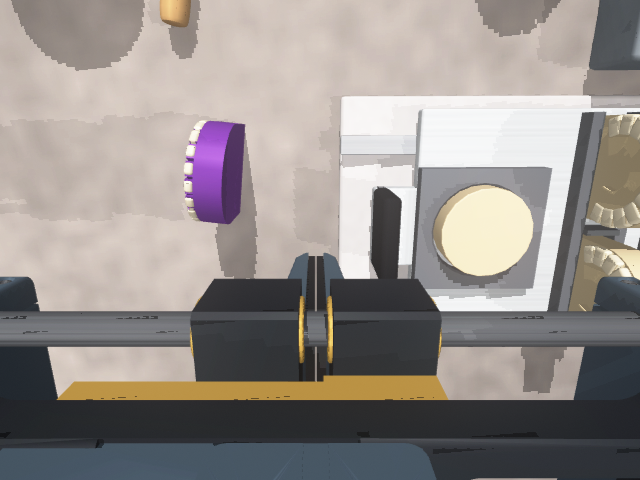

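Call:
{"method": "send_rows", "body": {
  "moves": [
    {"offset":[0,0,-4],"twist":0},
    {"offset":[0,0,-7],"twist":0},
    {"offset":[0,0,-9],"twist":0},
    {"offset":[0,0,-9],"twist":0},
    {"offset":[1,-0.1,-9],"twist":0},
    {"offset":[1.5,-0.15,-9],"twist":0},
    {"offset":[2,-0.2,-9],"twist":0},
    {"offset":[2.3,-0.23,-9],"twist":0}
  ]
}}

```text
time: 35.55
position: [0.4477, 0.0491, 0.2355]
tcp_rot: [3.131, -0.161, 0.006]
wrist_force: [0.1, -0.1, -0.2]
grip_width: 0.0004
```

```bash
python3 st.py
```

```text
35.55 [0.4477 0.0491 0.2355] J -0.103 w 0.0004 carr [-95.7  -0.4] toolz [ 0.003 -0.007 -1.   ] F [ 0.1 -0.1 -0.2]
```

Call:
{"method": "send_rows", "body": {
  "moves": [
    {"offset":[0.3,-0.03,0],"twist":0},
    {"offset":[0.6,-0.06,0],"twist":0},
    {"offset":[0.9,-0.09,0],"twist":0},
    {"offset":[1.2,-0.12,0],"twist":0},
    {"offset":[1.6,-0.16,0],"twist":0},
    {"offset":[2.0,-0.2,0],"twist":0},
    {"offset":[2.4,-0.25,0],"twist":0},
    {"offset":[2.8,-0.29,0],"twist":0}
  ]
}}

```text
time: 36.55
position: [0.4758, 0.0462, 0.2353]
tcp_rot: [3.131, -0.161, 0.005]
wrist_force: [-2.8, 1.7, -0.2]
grip_width: 0.0006
```

```bash
python3 st.py
```

```text
36.55 [0.4758 0.0462 0.2353] J -0.103 w 0.0006 carr [-67.4  -0.4] toolz [ 0.003 -0.007 -1.   ] F [-2.8  1.7 -0.2]
```

Call:
{"method": "send_rows", "body": {
  "moves": [
    {"offset":[0.4,-0.04,0],"twist":0},
    {"offset":[0.8,-0.08,0],"twist":0},
    {"offset":[1.2,-0.12,0],"twist":0},
    {"offset":[1.6,-0.16,0],"twist":0},
    {"offset":[2.0,-0.2,0],"twist":0},
    {"offset":[2.4,-0.25,0],"twist":0},
    {"offset":[2.8,-0.29,0],"twist":0},
    {"offset":[3.2,-0.33,0],"twist":0}
  ]
}}

```text
time: 37.55
position: [0.5081, 0.043, 0.2353]
tcp_rot: [3.131, -0.161, 0.005]
wrist_force: [-2.7, 2.3, 0.4]
grip_width: 0.0006
```

Call:
{"method": "send_rows", "body": {
  "moves": [
    {"offset":[0.3,-0.03,0],"twist":0},
    {"offset":[0.6,-0.06,0],"twist":0},
    {"offset":[0.9,-0.09,0],"twist":0},
    {"offset":[1.2,-0.12,0],"twist":0},
    {"offset":[1.5,-0.15,0],"twist":0},
    {"offset":[1.8,-0.18,0],"twist":0}
  ]
}}

```text
time: 38.3
position: [0.5263, 0.0411, 0.2353]
tcp_rot: [3.131, -0.161, 0.005]
wrist_force: [-3.3, 2.3, 0.3]
grip_width: 0.0005
```

```bash
python3 st.py; python3 -c "
from h import *
snap('wrist','w20.png');snap('scene','s20.png')
im=cv2.imread('pics/s20.png'); cv2.imwrite('pics/s20c.png',cv2.resize(im[170:400,260:470],None,fx=2.5,fy=2.5,interpolation=cv2.INTER_CUBIC))"
```

```text
38.3 [0.5263 0.0411 0.2353] J -0.103 w 0.0005 carr [-16.6  -0.3] toolz [ 0.003 -0.007 -1.   ] F [-3.3  2.3  0.3]
```

View pics/s20c.png

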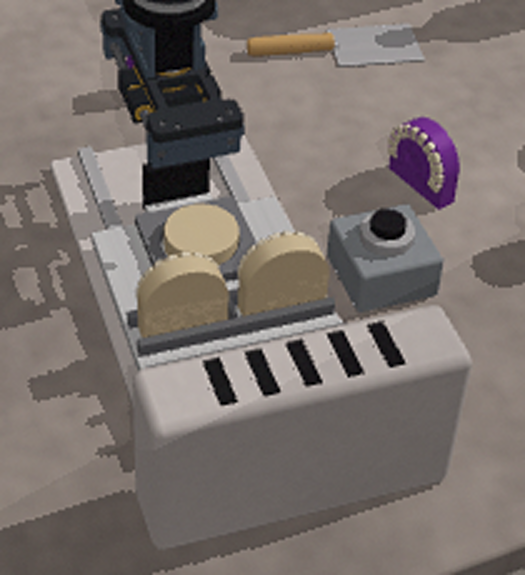

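Going well; I'll do the last 7 mm or so slowly while watching the force.

Call:
{"method": "send_rows", "body": {
  "moves": [
    {"offset":[0.1,-0.01,0],"twist":0},
    {"offset":[0.2,-0.02,0],"twist":0},
    {"offset":[0.3,-0.03,0],"twist":0},
    {"offset":[0.4,-0.04,0],"twist":0},
    {"offset":[0.45,-0.045,0],"twist":0},
    {"offset":[0.5,-0.05,0],"twist":0}
  ]
}}

```text
time: 39.15
position: [0.5317, 0.0406, 0.2353]
tcp_rot: [3.131, -0.161, 0.007]
wrist_force: [-2.5, 2.0, 1.1]
grip_width: 0.0003
```

Call:
{"method": "send_rows", "body": {
  "moves": [
    {"offset":[0.05,0,0],"twist":0},
    {"offset":[0.1,-0.01,0],"twist":0},
    {"offset":[0.15,-0.02,0],"twist":0}
  ]
}}

```text
time: 39.52
position: [0.5332, 0.0404, 0.2353]
tcp_rot: [3.131, -0.161, 0.007]
wrist_force: [-3.1, 1.5, 0.8]
grip_width: 0.0005
```

```bash
python3 st.py
```

```text
39.525 [0.5332 0.0404 0.2353] J -0.103 w 0.0005 carr [-9.7 -0.3] toolz [ 0.004 -0.007 -1.   ] F [-3.1  1.5  0.8]
```

Call:
{"method": "send_rows", "body": {
  "moves": [
    {"offset":[0.05,0,0],"twist":0},
    {"offset":[0.1,-0.01,0],"twist":0}
  ]
}}

```text
time: 39.78
position: [0.5343, 0.0403, 0.2353]
tcp_rot: [3.131, -0.161, 0.007]
wrist_force: [-3.1, 2.1, -0.1]
grip_width: 0.0009
```

Call:
{"method": "send_rows", "body": {
  "moves": [
    {"offset":[0.05,0,0],"twist":0},
    {"offset":[0.1,-0.01,0],"twist":0}
  ]
}}

```text
time: 40.02
position: [0.5351, 0.0402, 0.2353]
tcp_rot: [3.131, -0.161, 0.006]
wrist_force: [-4.6, 2.4, 2.7]
grip_width: 0.0005
```

Call:
{"method": "send_rows", "body": {
  "moves": [
    {"offset":[0.05,0,0],"twist":0},
    {"offset":[0.1,-0.01,0],"twist":0}
  ]
}}

```text
time: 40.28
position: [0.5355, 0.0402, 0.2353]
tcp_rot: [3.131, -0.161, 0.002]
wrist_force: [-6.7, 3.4, 4.6]
grip_width: 0.0004
```

Call:
{"method": "send_rows", "body": {
  "moves": [
    {"offset":[0.05,0,0],"twist":0},
    {"offset":[0.1,-0.01,0],"twist":0},
    {"offset":[0.1,-0.01,0],"twist":0}
  ]
}}

```text
time: 40.65
position: [0.5359, 0.0402, 0.2353]
tcp_rot: [3.131, -0.161, -0.001]
wrist_force: [-5.9, 2.2, 3.8]
grip_width: 0.0006
```

Call:
{"method": "send_rows", "body": {
  "moves": [
    {"offset":[0.1,-0.01,0],"twist":0},
    {"offset":[0.15,-0.01,0],"twist":0},
    {"offset":[0.15,-0.01,0],"twist":0}
  ]
}}

```text
time: 41.02
position: [0.5364, 0.0401, 0.2353]
tcp_rot: [3.131, -0.161, -0.006]
wrist_force: [-6.7, 1.6, 4.1]
grip_width: 0.0008
```

The resistance has doubled and the fingers have stalled, which suggests the carriage is at its stop. I'll back off and verify with the cameras.

Call:
{"method": "send_rows", "body": {
  "moves": [
    {"offset":[-1,0.1,0],"twist":0},
    {"offset":[-3,0.3,0],"twist":0},
    {"offset":[-5,0.5,2],"twist":0},
    {"offset":[-5,0.5,7],"twist":0},
    {"offset":[-3,0.5,12],"twist":0},
    {"offset":[3,0.5,16],"twist":0},
    {"offset":[6,0.5,17],"twist":0},
    {"offset":[6,0.5,17],"twist":0}
  ]
}}

```text
time: 42.02
position: [0.5988, 0.0448, 0.4065]
tcp_rot: [3.131, -0.162, 0.004]
wrist_force: [-0.5, 1.0, -0.6]
grip_width: 0.0007
```

```bash
python3 st.py;python3 disc.py 0.052 w21.png; python3 -c "
from h import *
snap('top','t21.png')
im=cv2.imread('pics/t21.png'); cv2.imwrite('pics/t21c.png',cv2.resize(im[50:310,220:400],None,fx=2.3,fy=2.3,interpolation=cv2.INTER_CUBIC))"
```

```text
42.025 [0.5988 0.0448 0.4065] J -0.104 w 0.0007 carr [55.1 10.8] toolz [ 0.002 -0.007 -1.   ] F [-0.5  1.  -0.6]
42.025 [0.59881819 0.04481744 0.40651979] [ 3.13072491 -0.16219181  0.00380718] [-0.53  0.95 -0.6 ]
tan 0.052 [ 515.7 -146.2] 203.3 (57, 375, 393, 25)
tan 0.052 [718.1 -22.3] 52.5 (415, 223, 60, 88)
tan 0.052 [622.3  34.5] 32.9 (306, 184, 71, 71)
tan 0.052 [712.9  66.2] 39.3 (418, 131, 51, 85)
tan 0.052 [380.5 214.8] 27.4 (0, 0, 39, 65)
```

View pics/w21.png

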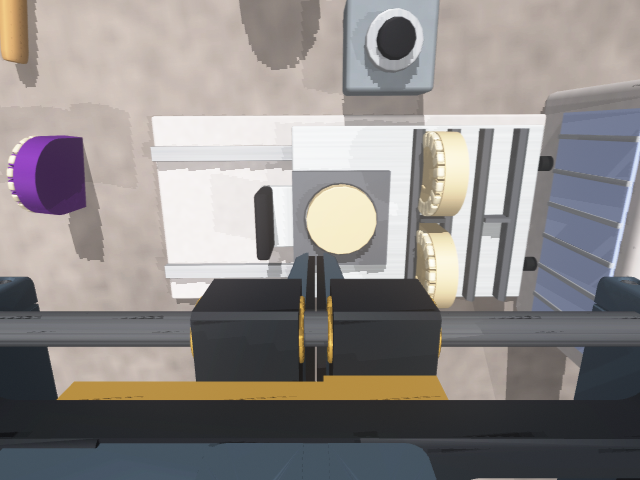

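View pics/t21c.png

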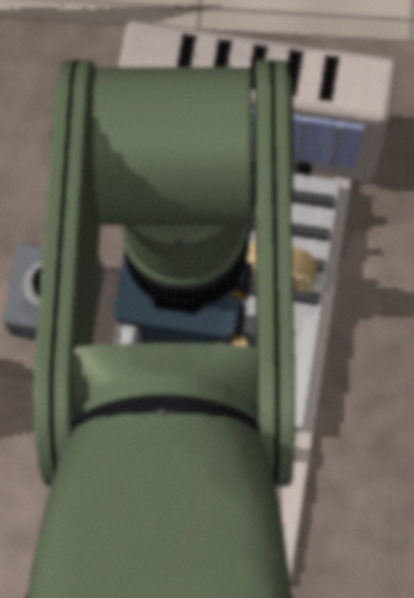

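The carriage plate's far edge meets both black bumpers at (545,163) and (530,264). The disc has moved about 80.5 mm, so the carriage is home. The models stand upright at (445,173) and (438,265). Next is the button.

Call:
{"method": "send_rows", "body": {
  "moves": [
    {"offset":[3,5,0],"twist":0},
    {"offset":[6,10,0],"twist":0},
    {"offset":[7.8,13.2,0],"twist":0},
    {"offset":[7.8,13.2,-4],"twist":0},
    {"offset":[7.8,13.2,-9],"twist":0},
    {"offset":[7.8,13.2,-10.5],"twist":0},
    {"offset":[7.8,13.2,-10.5],"twist":0},
    {"offset":[7.8,13.2,-10.5],"twist":0}
  ]
}}

```text
time: 43.12
position: [0.6747, 0.1769, 0.3021]
tcp_rot: [3.131, -0.162, -0.001]
wrist_force: [0.5, 0.9, 0.0]
grip_width: 0.0003
```

```bash
python3 st.py; python3 -c "
from h import *
snap('wrist','w22.png')
s=sensors.read_state();R=cv2.Rodrigues(np.array(s['tcp_rot']))[0];print('tip',s['position']+R[:,2]*.191)
im=cv2.imread('pics/w22.png')[150:320,220:420];cv2.imwrite('pics/w22c.png',cv2.resize(im,None,fx=3,fy=3))"
```

```text
43.125 [0.6747 0.1769 0.3021] J -0.103 w 0.0003 carr [117.1 149.9] toolz [-0.001 -0.006 -1.   ] F [0.5 0.9 0. ]
tip [0.67458199 0.17580597 0.11125301]
```

View pics/w22.png

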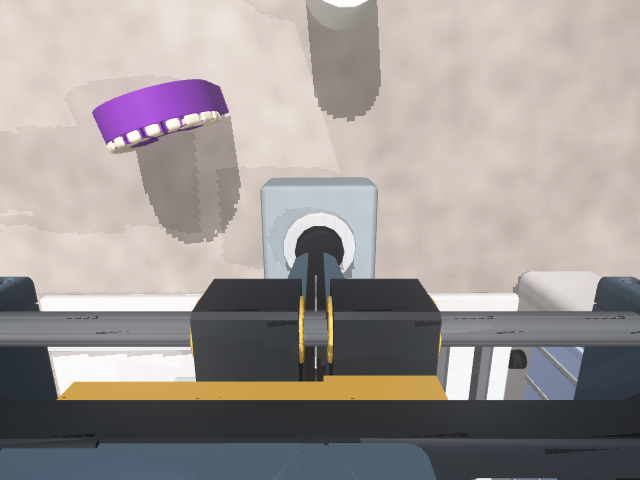

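The button is at (320,243), about 2 mm further in x. I'll correct and descend.

Call:
{"method": "send_rows", "body": {
  "moves": [
    {"offset":[0.2,0.1,-1.5],"twist":0},
    {"offset":[0.25,0.1,-3],"twist":0},
    {"offset":[0.25,0.1,-4],"twist":0},
    {"offset":[0.25,0.1,-4.3],"twist":0},
    {"offset":[0.25,0.1,-4.3],"twist":0}
  ]
}}

```text
time: 43.8
position: [0.6772, 0.1779, 0.259]
tcp_rot: [3.131, -0.162, -0.001]
wrist_force: [0.1, 0.9, 1.1]
grip_width: 0.0003
```

Call:
{"method": "send_rows", "body": {
  "moves": [
    {"offset":[0,0,-0.1],"twist":0},
    {"offset":[0,0,-0.2],"twist":0},
    {"offset":[0,0,-0.3],"twist":0}
  ]
}}

```text
time: 44.18
position: [0.6774, 0.1779, 0.2566]
tcp_rot: [3.132, -0.162, 0.001]
wrist_force: [0.5, -0.6, 2.5]
grip_width: 0.0005
```

Call:
{"method": "send_rows", "body": {
  "moves": [
    {"offset":[0,0,-0.1],"twist":0},
    {"offset":[0,0,-0.2],"twist":0},
    {"offset":[0,0,-0.3],"twist":0}
  ]
}}

```text
time: 44.55
position: [0.6774, 0.1779, 0.2538]
tcp_rot: [3.132, -0.162, 0.002]
wrist_force: [-1.3, -0.2, 3.9]
grip_width: 0.0004
```

Call:
{"method": "send_rows", "body": {
  "moves": [
    {"offset":[0,0,-0.1],"twist":0},
    {"offset":[0,0,-0.2],"twist":0},
    {"offset":[0,0,-0.2],"twist":0}
  ]
}}

```text
time: 44.92
position: [0.6774, 0.178, 0.2521]
tcp_rot: [3.132, -0.162, 0.002]
wrist_force: [-0.3, 0.2, 5.1]
grip_width: 0.0006
```

Call:
{"method": "send_rows", "body": {
  "moves": [
    {"offset":[0,0,-0.1],"twist":0},
    {"offset":[0,0,-0.2],"twist":0},
    {"offset":[0,0,-0.2],"twist":0}
  ]
}}

```text
time: 45.3
position: [0.6772, 0.1779, 0.252]
tcp_rot: [3.132, -0.162, 0.003]
wrist_force: [-3.4, -1.4, 10.6]
grip_width: 0.0004
```

It has bottomed out: no further travel with 10.6 N. One slightly firmer press to be sure, then up and clear.

Call:
{"method": "send_rows", "body": {
  "moves": [
    {"offset":[0,0,-0.2],"twist":0},
    {"offset":[0,0,-0.2],"twist":0}
  ]
}}

```text
time: 45.55
position: [0.6771, 0.1779, 0.252]
tcp_rot: [3.133, -0.162, 0.004]
wrist_force: [-4.1, -0.7, 12.1]
grip_width: 0.0005
```

Call:
{"method": "send_rows", "body": {
  "moves": [
    {"offset":[0,0,2],"twist":0},
    {"offset":[0,0,7],"twist":0},
    {"offset":[0,0,13],"twist":0},
    {"offset":[-5,3,15],"twist":0},
    {"offset":[-11,6,16],"twist":0},
    {"offset":[-17,10,16],"twist":0},
    {"offset":[-23,14,16],"twist":0},
    {"offset":[-29,18,16],"twist":0}
  ]
}}

```text
time: 46.55
position: [0.4137, 0.3398, 0.4114]
tcp_rot: [3.133, -0.163, 0.004]
wrist_force: [0.7, 0.3, -0.3]
grip_width: 0.0005
```

Call:
{"method": "send_rows", "body": {
  "moves": [
    {"offset":[-5,4,0],"twist":0},
    {"offset":[-9,8,0],"twist":0},
    {"offset":[-13,12,0],"twist":0},
    {"offset":[-13,12,0],"twist":0}
  ]
}}

```text
time: 47.05
position: [0.2812, 0.4619, 0.4105]
tcp_rot: [3.133, -0.154, 0.002]
wrist_force: [0.5, -0.3, -0.3]
grip_width: 0.0003
```

```bash
python3 st.py; python3 -c "
from h import *
snap('scene','s23.png');snap('top','t23.png')
im=cv2.imread('pics/s23.png'); cv2.imwrite('pics/s23c.png',cv2.resize(im[170:400,260:470],None,fx=2.5,fy=2.5,interpolation=cv2.INTER_CUBIC))"
```

```text
47.05 [0.2812 0.4619 0.4105] J -0.098 w 0.0003 carr [-303.3  393.4] toolz [ 0.001 -0.005 -1.   ] F [ 0.5 -0.3 -0.3]
```

View pics/s23c.png

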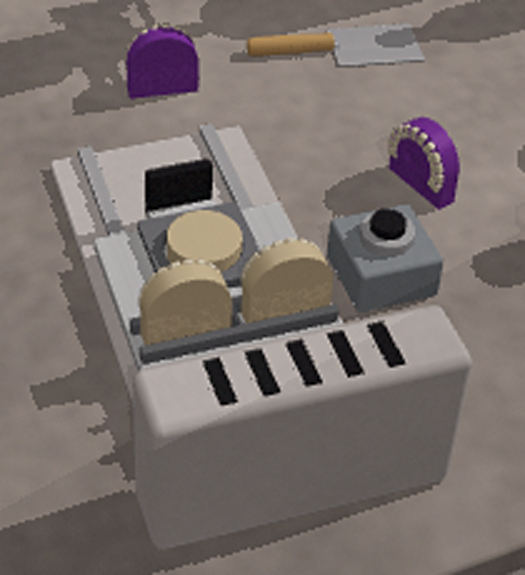

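View pics/t23.png

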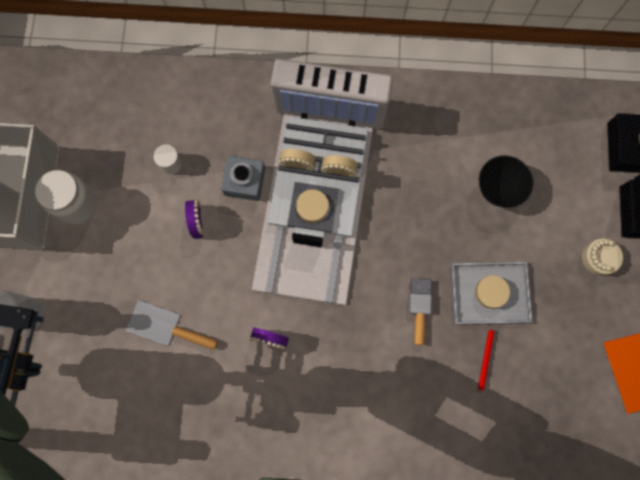

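View pics/s23.png

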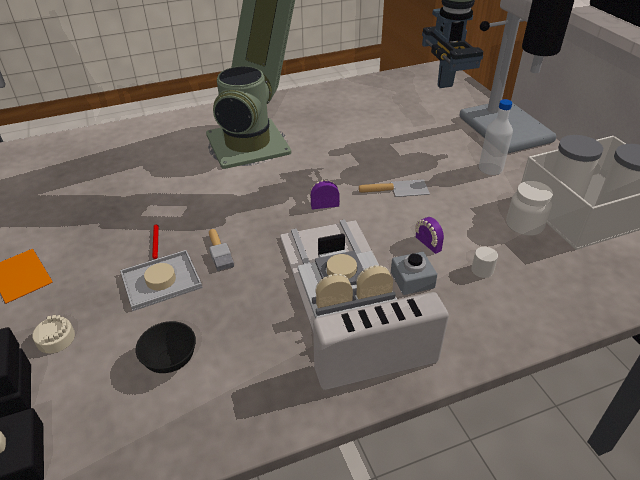

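```bash
python3 - <<'E'
from h import *
KT=cam('top');out={}
for f in ('top0.png','t23.png'):
    im=cv2.imread('pics/'+f)
    m=cv2.inRange(cv2.cvtColor(im,cv2.COLOR_BGR2HSV),(12,60,120),(28,200,255)); m[:,:280]=0;m[:,345:]=0;m[:180]=0;m[300:]=0
    k=max(cv2.findContours(m,cv2.RETR_EXTERNAL,cv2.CHAIN_APPROX_NONE)[0],key=cv2.contourArea);M=cv2.moments(k)
    out[f]=ray('top',M['m10']/M['m00'],M['m01']/M['m00'],.052,KT);print(f,out[f].round(4),cv2.contourArea(k))
d=out['t23.png']-out['top0.png'];print(d,np.linalg.norm(d))
E
```

```text
top0.png [0.542  0.0414 0.052 ] 814.0
t23.png [0.6218 0.035  0.052 ] 785.5
[ 0.07975311 -0.00635584  0.        ] 0.08000597358604854
```

The top camera shows the disc moved exactly 80.0 mm with the carriage, in the nest plane. Everything checks out, so I'll hand it in.

```bash
python3 -c "
from bench import arm
print(arm.close_job())"
```

```text
the job is handed in; nothing more can be done
None
```

I finished the whole job in the order asked and handed it in at about 47 s of the 210 s allowed.

- **Discs:** The cured disc lies flat in the steel tray. The fresh disc went into the nest and down to its floor without resistance.
- **Models:** Only two tan models were on the bench. They stand upright in slot0 and slot1, each set down at the height expected for the slot floor, and they still stood upright after the push.
- **Carriage:** I pushed it with about 3 N until the force rose to about 7 N and the fingers stalled. The wrist picture shows the plate against both bumpers, and the top camera puts the disc's travel at 80.0 mm.
- **Start button:** It was pressed after that until it bottomed out: no further movement as the force rose to 12 N, after about 6.5 mm of finger travel. I then drew the arm well clear.

No check failed. One disagreed slightly: the wrist camera's fit of the disc after the push was about 4 mm off sideways. I put that down to shadow in the fit. The top camera's sideways reading was within 2 mm of the expected one. The final pictures show the purple look-alikes and the other bench items where they were at the start.

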